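# Lock the splash collar on a spin coater's spindle with its snap clip

### The job

The spin coater's bowl has been cleaned: fit the splash collar back over the spindle, flange down, gently, until it sits fully home on the shoulder. Then lay the black retaining clip flat on the collar, push it sideways into the spindle groove until it snaps all the way home, and let go. Do it by feel: never press the clip with more than 25 newtons, sideways against the spindle or down on the collar's soft face, and leave the chuck, the bottle and the glass dish where they stand.

Things in the scene. Friction and masses are not known exactly. Their poses are not given: they have to be found in the camera images.
- coater: Spin coater fixed in the bench: a cream plastic bowl, 260 mm outer diameter (284 mm at its foot), rim 60 mm above this origin, an upright steel spindle in its middle, and its round cover standing open, 0.33 m tall, 150 to 320 mm from the spindle on the frame's -y side. Origin on the spindle axis at the bowl's foot, 0 to 12 mm above the bench; z up, yaw within 0.35 rad of the world's
- groove (a point): Centre of the spindle's groove, on its axis, 72.5 mm above coater's origin, same axes. The spindle is fixed: 24 mm diameter up to 18.5 mm above this point, tapering to 16 mm at its top, 27.5 mm above. The groove runs all round (a clip may come from any side): 18 mm diameter at its bottom, 6.5 mm high. The collar's seat, a shoulder, lies 32.5 mm below this point
- collar_hub (a point): Splash collar, a loose cream plastic ring, 60 to 130 g, flange down on the bench: flange 90 mm across, 6 mm thick; on it a round hub 48 mm across; 30 mm high in all, 27 mm bore right through. The point is on the bore axis, 18 mm above the underside and 12 mm below the hub's flat top; z up
- collar: The collar; origin at the centre of its underside. Home on the shoulder, its hub's top is 2.5 mm below groove (0.5 mm above the groove's lower edge): the 5 mm clip, lying flat on it, slides straight into the groove with 1 mm to spare above
- clip_eye (a point): Centre of the round eye of the snap clip, a loose black plastic open ring lying flat on the bench, 5 mm thick, 34 g; the point is 2.5 mm above its underside. x points out of the open mouth, the way it is pushed onto the spindle; z up. The clip reaches from 44 mm behind this point to 17 mm in front and 16 mm to each side
- clip_tab (a point): Centre of the clip's upright thumb tab, a block 16 mm long (x), 12 mm thick (y, the width to grasp), 30 mm high from the clip's underside; the point is 15 mm above the underside and 34 mm behind clip_eye; same axes. Pushed by its tab, the clip bears its nose down on the collar: eased up a little it slides, pressed down it binds
- clip: The clip as a whole; origin on its underside, 2.5 mm below clip_eye, same axes. Its sprung arms leave a 13 mm mouth, with flared tips. Passing it over the groove takes a push of about 10 to 16 N, most when the eye is 13 to 15 mm short of the axis; then it snaps on and moves easily till its back stops on the groove bottom. Home, the eye is within about 1 mm of the axis
- chuck: Bystander: the coater's cream plastic wafer chuck, a stepped cylinder 46 mm across and 58 mm high with an 86 mm long cross pin near its foot, standing on the bench; origin at the centre of its underside
- bottle: Bystander: a capped brown glass bottle, 72 mm across, 145 mm high, standing on the bench; origin at the centre of its underside
- dish: Bystander: an open glass dish, 90 mm across, 20 mm high, on the bench; origin at the centre of its underside
Not all that is in view belongs to the job. Of the things shaped like the clip, the black one is meant.

How it is judged (in metres and radians):
On the way, in this order (a step that is already met when the one before it is completed fails the run):
1. the collar stands fully home on the spindle's shoulder (horizontal distance between collar_hub and groove below 0.003 m and z of collar_hub in the frame of groove below -0.013 m and angle between collar_hub's own z axis and vertical below 0.06 rad), for 0.2 s.
2. the clip has snapped home in the groove (horizontal distance between clip_eye and groove below 0.002 m and z of clip_eye in the frame of groove between -0.002 and 0.002 m), for 0.2 s.
At the end, for the whole second after the job is handed in: Collar within 3 mm of the spindle axis, upright within 0.06 rad, at most 1.5 mm above its shoulder; clip's eye within 2 mm of the axis and 2 mm in height of the groove centre, flat within 0.12 rad; both at rest; chuck, bottle and dish upright, within 15 mm of their start (all of step 1 and all of step 2 and angle between clip_eye's own z axis and vertical below 0.12 rad and linear speed of each of clip, collar below 0.01 m/s); the robot touches nothing.
It fails at once if the collar hits or loads the coater with more than 60 N (contact force between collar and coater above 60 N).
It fails at once if the clip pushes on the coater with more than 25 N (contact force between clip and coater above 25 N).
It fails at once if the clip presses on the collar with more than 25 N (contact force between clip and collar above 25 N).
It fails at once if the chuck, the bottle or the dish is moved by more than 15 mm or tipped (distance of any of chuck, bottle, dish from where it was at the start of the episode above 0.015 m or angle between any of chuck, bottle, dish's own z axis and vertical above 0.2 rad).
It also fails if it takes over 72 s, if anything falls off the work surface, if the arm or the gripper's body presses on something with over 40 N, if the wrist force passes 120 N, or if a joint passes its speed limit or range.

### The arm

A 6-joint arm with a two-finger parallel gripper is mounted at the origin on the work surface. World frame = base frame: x ahead of the robot, y to its left, z up, the work surface at z = 0. Lengths are in mm, angles in rad, forces in N, time in s.
With the tool pointing down it reaches from about 375 to 975 mm from the base axis. Payload 3.8 kg.
Tool frame: the origin (TCP) lies at the very end of the fingers, on their centre line; the grasp point (between the pads) lies 19 mm behind it; z points along the fingers, y is the direction in which the jaws open and shut (so a half turn about z gives the same grasp; the last joint's range is limited). The gripper opens to 85 mm and grips with 20 to 120 N. Pads are 22 mm wide; open, the fingers measure 114 mm over their backs; the gripper's body (76 mm by 85 mm) begins 54 mm behind the grasp point. The pads swing forward as they close: fully open they stand 13 mm farther back than shut.
Start: joints at [1.264, 0.264, 1.604, -0, 1.274, -0.037], TCP at [179.911, 650.577, 231.28] pointing down, gripper open.
Joint ranges: [-2.63, 2.63], [-0.94, 2.18], [0.31, 2.57], [-1.31, 4.45], [0, 2.66], [-2.55, 2.55]. Speed limits (rad/s): [2.57, 2.57, 3.14, 3.14, 3.14, 3.14].

### API

Orientations are given as [roll, pitch, yaw] about the fixed x, y, z axes, in that order (R = Rz(yaw) Ry(pitch) Rx(roll)).
In Python, from rig import bot gives the robot as it stands. The module is installed in compiled form; this text tells all that it offers.
- The arm moves only by the shell command python3 -m jog 'ROWS' [FORCE]. ROWS is JSON, a list of rows, each an object of numbers: "x", "y", "z": the shift along the tool's x, y, z in mm; "roll": the turn about the tool's z in rad; "fingers": the finger opening in mm, from 0 to 85.4. A call has 1 to 10 rows; each row is the pose to reach, as a shift and turn from the pose commanded when the call began, along the tool's axes at that moment; what a row does not reach only later rows make up. A row lasts 1/10 s, in which the tool goes at most 50 mm and 8.59 degrees, less where a joint would pass 70% of its speed; a pose out of reach is approached as far as the arm can. A call with a gripper value outside its range is refused whole. The fingers move at their own pace and stop on an object; FORCE is the grip in N (left out, the last holds). Time passes only in rows, so rows that repeat a pose let the fingers close. It gives the time, the measured TCP pose, the force and the opening at its end, in the units of the state.
- bot.get_state(): the state, without advancing time (a new reading comes with each control period).
- bot.get_image(name): name is "scene" or "top" or "wrist"; returns (picture, depth): 400x640x3 uint8, red, green, blue; 400x640 float32, mm along the optical axis (not along the pixel's ray), 0 where there is no reading.
- bot.camera_model(name): a dict with "vertical_fov" (degrees; the focal length in pixels is half the picture's height over the tangent of half this angle, whatever the lens; pixels are square), "cx", "cy" (the principal point, pixels), "cam_to_world" (4x4, takes a point from camera to world coordinates). Camera axes: x right, y down, z forward; pixel columns grow to the right and rows downward; lengths in mm; the calibration is good to about 2 mm. A picture is of the moment at which its call begins: read the wrist's pose just before it. camera_model takes no time and is no camera call; for the wrist camera it gives the pose at the moment of the call.
- bot.job_done(): hands the job in, once; it reports no verdict.
Trained networks look in the newest picture that a camera, given by its name, has taken for a name from the list of things; names that differ only in an ending like _2 or _b are one class to them, and where a whole thing is asked for, a point or a joint stands for the part that bears it (a point fixed in the world has none). Each returns a list of dicts, best first, with "p" (0 to 1); they miss things now and then, are a little off and sometimes report something else, mostly with a low value. They report only what shows in the picture. A call takes as long as a camera call. They do not tell look-alikes from the thing itself.
- bot.masks_of(camera, target): "mask" (400x640 bool, what is visible of it) and "point" ([row, column] in pixels, amid what is visible of it).
- bot.place_of(camera, target): "point" ([row, column] in pixels: a listed point, or the origin of a listed thing).
The state is a dict: "time": time; "joint_pos": joint angles; "dq": joint speeds; "joint_torque": joint torques, N m; "tcp_pos": TCP position; "tcp_rot": TCP orientation; "force": force on the tool from outside, world axes, zero at the start; "ft_torque": the same for the moment, N m; "gripper_width": finger opening in mm.
Only numpy, scipy, OpenCV 4.12 (cv2) and the standard library are available. Lean on these libraries where they do the work, as an engineer would, in place of code of your own. Each camera call takes 0.05 s, during which the arm holds its last target.

## Working session

There is one attempt and no reset: what is moved stays moved. The work goes in short steps, Python scripts to look and compute and a shell command to move; the robot and the scene stay as the last step left them, time stands still between calls to the robot, and variables do not carry over. Pictures are saved under pics/ and viewed, and the job is handed in when it is done.

```bash
mkdir -p pics; ls; cat > h.py <<'E'
import numpy as np, cv2, json
from rig import bot
def snap(name,fn=None):
    im,d=bot.get_image(name)
    if fn: cv2.imwrite('pics/'+fn,cv2.cvtColor(im,cv2.COLOR_RGB2BGR))
    return im,d
def ray(name,px,cm=None):
    m=cm or bot.camera_model(name); f=200/np.tan(np.radians(m['vertical_fov'])/2)
    T=np.array(m['cam_to_world']); r,c=px
    return T[:3,3], T[:3,:3]@np.array([(c-m['cx'])/f,(r-m['cy'])/f,1.0])
def at_z(name,px,z,cm=None):
    o,v=ray(name,px,cm); return o+v*(z-o[2])/v[2]
def at_d(name,px,d,cm=None):
    o,v=ray(name,px,cm); return o+v*d
def cloud(name,d,cm=None):
    m=cm or bot.camera_model(name); f=200/np.tan(np.radians(m['vertical_fov'])/2)
    T=np.array(m['cam_to_world']); R,C=np.mgrid[:400,:640]
    P=np.stack([(C-m['cx'])/f*d,(R-m['cy'])/f*d,d],-1)
    return P@T[:3,:3].T+T[:3,3]
E
python3 - <<'E'
from h import *
for n in ['scene','top','wrist']:
    im,d=snap(n,n+'0.png'); m=bot.camera_model(n); print(n,m['vertical_fov'],m['cx'],m['cy'],np.round(m['cam_to_world'],3).tolist())
for n in ['scene','top','wrist']:
  for t in ['groove','collar_hub','clip_eye','clip_tab','chuck','bottle','dish','coater']:
    print(n,t,[(np.round(q['point'],1).tolist(),round(q['p'],2)) for q in bot.place_of(n,t)[:4]])
print(bot.get_state())
E
```

```text
pics
scene 57.8187839060861 318.7657785551599 196.83997080372936 [[-0.655, 0.459, -0.6, 1023.319], [0.756, 0.394, -0.523, 464.529], [-0.004, -0.796, -0.605, 509.342], [0.0, 0.0, 0.0, 1.0]]
top 47.59056290723538 320.6265528272671 206.83674301320545 [[-0.013, -0.989, 0.145, 463.768], [-1.0, 0.014, 0.004, 83.769], [-0.006, -0.145, -0.989, 1003.396], [0.0, 0.0, 0.0, 1.0]]
wrist 61.39784448777811 317.8314239369468 205.04658034122315 [[0.267, 0.911, 0.313, 99.193], [0.964, -0.252, -0.088, 673.783], [-0.001, 0.325, -0.946, 373.323], [0.0, 0.0, 0.0, 1.0]]
scene groove [([140.9, 245.6], 0.79)]
scene collar_hub [([214.0, 371.1], 0.8)]
scene clip_eye [([239.4, 439.7], 0.83), ([274.2, 456.6], 0.51)]
scene clip_tab [([230.9, 453.0], 0.76), ([284.4, 462.7], 0.67)]
scene chuck [([258.2, 359.6], 0.73)]
scene bottle [([308.8, 401.9], 0.77)]
scene dish [([282.6, 261.4], 0.8)]
scene coater [([167.8, 247.8], 0.93)]
top groove [([231.2, 462.4], 0.64), ([254.8, 289.2], 0.27)]
top collar_hub [([254.3, 285.7], 0.55)]
top clip_eye [([273.2, 216.9], 0.48), ([241.6, 192.5], 0.47)]
top clip_tab [([287.2, 212.6]
[... 271 characters left out ...]
e []
wrist dish []
wrist coater []
{'time': 1.35, 'joint_pos': array([ 1.26408441e+00,  2.63913401e-01,  1.60405071e+00, -2.75553187e-05,
        1.27373529e+00, -3.69199688e-02]), 'dq': array([-0.00073816,  0.00020465, -0.00012319, -0.00216277, -0.00115199,
        0.00218887]), 'joint_torque': array([-1.02143553e-03, -5.15067887e+01, -3.67705464e+01, -1.91841068e-04,
        1.09179615e-03, -5.18748129e-05]), 'tcp_pos': array([179.91864227, 650.53415863, 231.24325124]), 'tcp_rot': array([-3.14148501e+00,  2.23895994e-05,  2.87180877e+00]), 'force': array([-0.41960374,  0.93402463, -0.25663951]), 'ft_torque': array([-0.009047  ,  0.06820781, -0.03049987]), 'gripper_width': 85.8133468408811}
```

View pics/scene0.png

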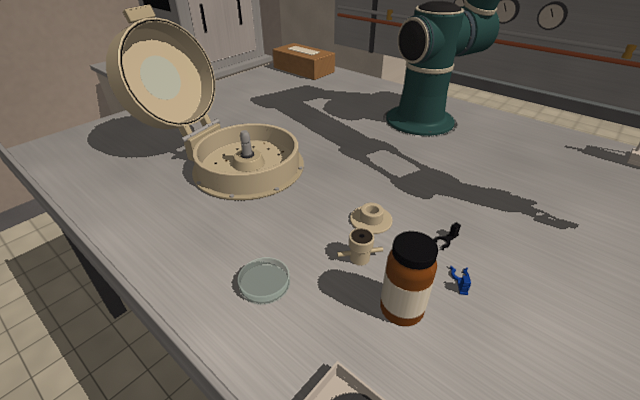

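View pics/top0.png

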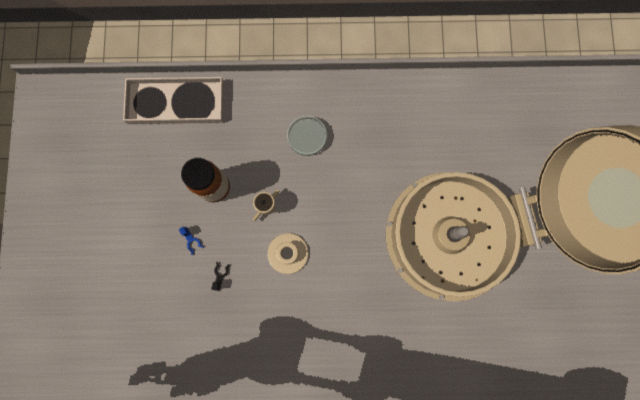

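View pics/wrist0.png

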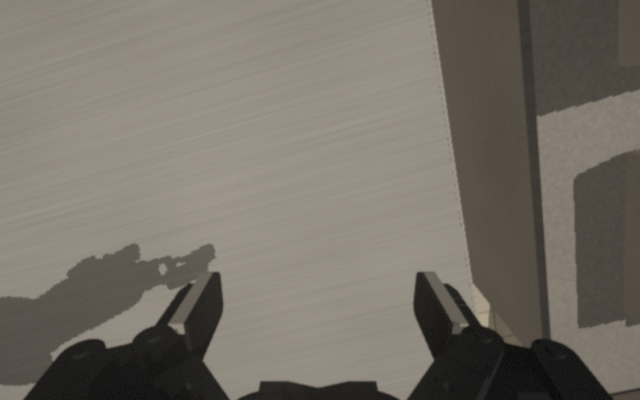

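```bash
python3 - <<'E'
from h import *
S={'groove':(140.9,245.6,76),'hub':(214,371.1,18),'eyeA':(239.4,439.7,2.5),'eyeB':(274.2,456.6,2.5),'tabA':(230.9,453,15),'tabB':(284.4,462.7,15),'chuck':(258.2,359.6,0),'bottle':(308.8,401.9,0),'dish':(282.6,261.4,0),'coater':(167.8,247.8,5)}
Tt={'groove':(231.2,462.4,76),'hub':(254.3,285.7,18),'eyeB':(241.6,192.5,2.5),'eyeA':(273.2,216.9,2.5),'tabB':(232,187.2,15),'tabA':(287.2,212.6,15),'chuck':(203.6,266.5,0),'bottle':(188.5,214,0),'dish':(137.4,308.7,0),'coater':(237.6,452.1,5)}
for k in S:
    print(k,at_z('scene',S[k][:2],S[k][2]).round(1),at_z('top',Tt[k][:2],Tt[k][2]).round(1))
E
```

```text
groove [ 538.7 -198.    76. ] [ 545.5 -202.3   76. ]
hub [509.6 163.   18. ] [505.7 164.3  18. ]
eyeA [469.6 302.2   2.5] [467.3 316.1   2.5]
eyeB [533.1 366.    2.5] [537.1 371.5   2.5]
tabA [443.3 315.3  15. ] [437.6 321.9  15. ]
tabB [559.8 385.8  15. ] [557.4 380.1  15. ]
chuck [613.4 209.5  -0. ] [620.1 208.6   0. ]
bottle [659.7 328.6   0. ] [656.2 327.    0. ]
dish [774.5 111.9   0. ] [772.  112.6   0. ]
coater [ 549.1 -190.6    5. ] [ 537.9 -200.8    5. ]
```

```bash
cat >> h.py <<'E'
from scipy.spatial.transform import Rotation as Ro
def delta(target,yaw=None):
    s=bot.get_state(); R=Ro.from_euler('xyz',s['tcp_rot']).as_matrix()
    d=R.T@(np.array(target)-s['tcp_pos'])
    out='d '+str(d.round(1))
    if yaw is not None:
        r=-(yaw-s['tcp_rot'][2]); r=(r+np.pi)%(2*np.pi)-np.pi; out+=' roll %.3f'%r
    print(out,'tcp',s['tcp_pos'].round(1),s['tcp_rot'].round(3),'F',s['force'].round(1),'w',round(s['gripper_width'],1),'t',round(s['time'],2))
E
python3 - <<'E'
from h import *
delta([507,164,210],1.92)
E
```

```text
d [-444.9 -381.8   21.3] roll 0.952 tcp [179.9 650.5 231.2] [-3.141  0.     2.872] F [-0.4  0.9 -0.3] w 85.8 t 1.35
```

```bash
python3 -m jog '[{"x":-37,"y":-32,"z":2,"roll":0.1},{"x":-74,"y":-64,"z":4,"roll":0.2},{"x":-111,"y":-96,"z":6,"roll":0.3},{"x":-148,"y":-128,"z":8,"roll":0.4},{"x":-185,"y":-160,"z":10,"roll":0.5},{"x":-222,"y":-191,"z":12,"roll":0.6},{"x":-259,"y":-222,"z":14,"roll":0.7},{"x":-296,"y":-254,"z":16,"roll":0.8},{"x":-333,"y":-286,"z":18,"roll":0.9},{"x":-370,"y":-318,"z":20,"roll":0.95}]'; python3 - <<'E'
from h import *
delta([507,164,210],1.92)
E
```

```text
d [-444.9 -381.8   21.3] roll 0.952 tcp [179.9 650.5 231.2] [-3.141  0.     2.872] F [-0.4  0.9 -0.3] w 85.8 t 1.35invalid input
```

```bash
python3 -m jog '[{"x":-37,"y":-32,"z":2,"roll":0.1,"fingers":85},{"x":-74,"y":-64,"z":4,"roll":0.2,"fingers":85}]' 40
```

```text
time: 1.55
tcp_pos: [234.1, 569.1, 227.0]
tcp_rot: [3.141, 0.0, 2.671]
force: [1.7, -0.2, 0.5]
gripper_width: 85.0
```

```bash
python3 - <<'E'
from h import *
delta([507,164,210],1.92)
E
```

```text
d [-427.  -237.1   17. ] roll 0.751 tcp [234.1 569.1 227. ] [3.141 0.    2.671] F [ 1.7 -0.2  0.5] w 85.0 t 1.55
```

```bash
python3 -m jog '[{"x":-42,"y":-23,"z":2,"roll":0.08,"fingers":85},{"x":-84,"y":-47,"z":4,"roll":0.16,"fingers":85},{"x":-126,"y":-70,"z":6,"roll":0.24,"fingers":85},{"x":-168,"y":-93,"z":8,"roll":0.32,"fingers":85},{"x":-210,"y":-116,"z":10,"roll":0.4,"fingers":85},{"x":-252,"y":-140,"z":12,"roll":0.48,"fingers":85},{"x":-294,"y":-163,"z":14,"roll":0.56,"fingers":85},{"x":-336,"y":-186,"z":16,"roll":0.64,"fingers":85},{"x":-378,"y":-210,"z":17,"roll":0.7,"fingers":85},{"x":-420,"y":-235,"z":17,"roll":0.75,"fingers":85}]' 40; python3 - <<'E'
from h import *
s=bot.get_state()
cm=bot.camera_model('wrist')
im,d=snap('wrist','w1.png')
for t in ['collar_hub','clip_eye','clip_tab','chuck']:
    print(t,[(np.round(q['point'],1).tolist(),round(q['p'],2)) for q in bot.place_of('wrist',t)[:3]])
for q in bot.place_of('wrist','collar_hub')[:1]: print(at_z('wrist',q['point'],18,cm))
P=cloud('wrist',d,cm); np.save('P1.npy',P)
def ringfit(mask):
    x,y=P[...,0][mask],P[...,1][mask]
    A=np.c_[2*x,2*y,np.ones_like(x)]; c=np.linalg.lstsq(A,x*x+y*y,rcond=None)[0]
    return c[:2],np.sqrt(c[2]+c[0]**2+c[1]**2),len(x)
near=np.hypot(P[...,0]-507,P[...,1]-164)<60
for lo,hi in [(26,34),(3,9)]:
    m=near&(P[...,2]>lo)&(P[...,2]<hi)&(d>0)
    u=m.astype(np.uint8); pts=np.argwhere(m)
    c,r=cv2.minEnclosingCircle(P[m][:,:2].astype(np.float32)); print(lo,hi,m.sum(),'circ',np.round(c,1),round(r,1),'z',np.median(P[...,2][m]), P[m][:,:2].min(0).round(1),P[m][:,:2].max(0).round(1))
delta([507,164,210],1.92)
E
```

```text
time: 2.55
tcp_pos: [503.1, 167.7, 210.5]
tcp_rot: [3.141, -0.0, 1.92]
force: [1.6, 0.7, -0.5]
gripper_width: 85.2
collar_hub [([183.0, 317.1], 0.62)]
clip_eye [([20.3, 341.8], 0.56), ([169.7, 425.2], 0.49)]
clip_tab [([24.0, 338.7], 0.29)]
chuck [([169.8, 428.3], 0.71), ([26.0, 337.2], 0.43)]
[505.33405316 161.90421061  18.        ]
26 34 1202 circ [508.1 162.4] 23.9 z 30.427667236479152 [484.8 139.1] [531.9 186.2]
3 9 3547 circ [502.2 161.2] 50.9 z 6.615065089651921 [456.1 117.6] [552.7 209.7]
d [-7.5  2.8  0.2] roll 0.002 tcp [501.8 170.1 210.2] [-3.141e+00 -1.000e-03  1.922e+00] F [ 0.  -0.8 -0.3] w 85.2 t 2.85
```

View pics/w1.png

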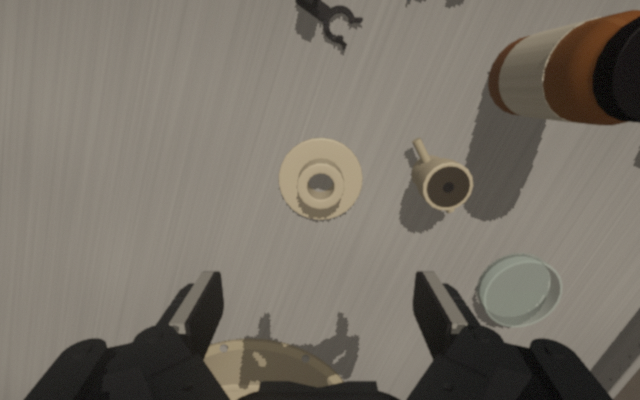

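```bash
cat >> h.py <<'E'
def disc(P,d,c0,rad,lo,hi):
    m=(np.hypot(P[...,0]-c0[0],P[...,1]-c0[1])<rad)&(P[...,2]>lo)&(P[...,2]<hi)&(d>0)
    m=cv2.morphologyEx(m.astype(np.uint8),cv2.MORPH_OPEN,np.ones((2,2),np.uint8)).astype(bool)
    q=P[m][:,:2].astype(np.float32); h=cv2.convexHull(q)[:,0]
    A=np.c_[2*h,np.ones(len(h))]; s=np.linalg.lstsq(A,(h**2).sum(1),rcond=None)[0]
    c,r=cv2.minEnclosingCircle(q)
    return m.sum(),np.round(c,1),round(r,1),'lsq',s[:2].round(1),round(float(np.sqrt(s[2]+s[0]**2+s[1]**2)),1),'z',np.median(P[...,2][m]).round(1)
E
python3 - <<'E'
from h import *
cm=bot.camera_model('wrist'); im,d=snap('wrist')
P=cloud('wrist',d,cm)
print(disc(P,d,(507,163),30,27,34))
for q in bot.place_of('wrist','collar_hub')[:1]: print(q['point'],at_z('wrist',q['point'],18,cm))
q=bot.masks_of('wrist','collar')[0]; ys,xs=np.where(q['mask']); print(xs.min(),xs.max(),ys.min(),ys.max())
cm=bot.camera_model('scene'); im,d=snap('scene'); P=cloud('scene',d); print('scene',disc(P,d,(507,163),30,27,34))
print('spindle',disc(P,d,(540,-200),16,95,110))
g=(np.hypot(P[...,0]-540,P[...,1]+200)<30)&(d>0); print(np.histogram(P[g][:,2],20))
im,d=snap('top'); P=cloud('top',d); print('top',disc(P,d,(507,163),30,27,34))
E
```

```text
(np.int64(1188), array([497.7, 191.2]), 63.6, 'lsq', array([504.8, 188.3]), 49.8, 'z', np.float64(30.5))
[184.4, 321.6] [508.67621512 164.58683714  18.        ]
279 362 141 222
scene (np.int64(215), array([739.5, 310.9]), 322.7, 'lsq', array([680.1, 440.7]), 342.9, 'z', np.float64(30.3))
spindle (np.int64(47), array([ 504.4, -235.3]), 66.7, 'lsq', array([ 520.5, -250.6]), 68.1, 'z', np.float64(100.3))
(array([111,  22,  30,  16,  12,   9,  15,  11,  11,  10,  23,  10,   5,
        12,  12,  15,  12,  16,  13,  26]), array([ 37.30815473,  40.75982003,  44.21148532,  47.66315061,
        51.1148159 ,  54.56648119,  58.01814648,  61.46981177,
        64.92147706,  68.37314236,  71.82480765,  75.27647294,
        78.72813823,  82.17980352,  85.63146881,  89.0831341 ,
        92.53479939,  95.98646468,  99.43812998, 102.88979527,
       106.34146056]))Traceback (most recent call last):
  File "<stdin>", line 10, in <module>
  File "h.py", line 31, in disc
    q=P[m][:,:2].astype(np.float32); h=cv2.convexHull(q)[:,0]
                                       ~~~~~~~~~~~~~~~~~^^^^^
TypeError: 'NoneType' object is not subscriptable
```

```bash
sed -i 's/^    m=cv2.morphologyEx.*$/    n,lb,st,_=cv2.connectedComponentsWithStats(m.astype(np.uint8)); m=lb==1+np.argmax(st[1:,4])/' h.py
python3 - <<'E'
from h import *
cm=bot.camera_model('wrist'); im,d=snap('wrist')
P=cloud('wrist',d,cm)
print(disc(P,d,(507,163),30,27,34))
print(disc(P,d,(507,163),60,3,9))
im,d=snap('scene'); P=cloud('scene',d); print('scene',disc(P,d,(507,163),30,27,34))
print('spindle',disc(P,d,(540,-200),20,90,112)); 
g=(np.hypot(P[...,0]-540,P[...,1]+200)<18)&(P[...,2]>90)&(d>0); print(P[g][:,:].min(0),P[g].max(0))
im,d=snap('top'); P=cloud('top',d); print('top',disc(P,d,(507,163),30,27,34))
g=(np.hypot(P[...,0]-540,P[...,1]+200)<18)&(P[...,2]>97)&(d>0); print(P[g][:,:].min(0),P[g].max(0))
delta([508,163,70],1.92)
E
```

```text
(np.int64(1180), array([508.2, 162.4]), 23.9, 'lsq', array([508.3, 162.5]), 23.6, 'z', np.float64(30.5))
(np.int64(3474), array([508.4, 162.7]), 44.9, 'lsq', array([508.3, 162.6]), 44.5, 'z', np.float64(6.6))
scene (np.int64(219), array([508.5, 161.8]), 24.7, 'lsq', array([508.7, 162.3]), 23.6, 'z', np.float64(30.9))
spindle (np.int64(74), array([ 543.6, -192.6]), 11.5, 'lsq', array([ 543.7, -193. ]), 10.6, 'z', np.float64(99.7))
[ 532.98230748 -203.7257564    90.01977075] [ 554.7540199  -183.49014976  106.7855432 ]Traceback (most recent call last):
  File "<stdin>", line 9, in <module>
  File "h.py", line 30, in disc
    n,lb,st,_=cv2.connectedComponentsWithStats(m.astype(np.uint8)); m=lb==1+np.argmax(st[1:,4])
                                                                            ~~~~~~~~~^^^^^^^^^^
    return _wrapfunc(a, 'argmax', axis=axis, out=out, **kwds)
    return bound(*args, **kwds)
ValueError: attempt to get argmax of an empty sequence
```

```bash
python3 - <<'E'
from h import *
delta([508.3,162.5,8],1.92)
E
```

```text
d [ -9.4   3.2 202.3] roll 0.003 tcp [502.  170.2 210.3] [ 3.141 -0.     1.923] F [-0.3 -0.8  0.4] w 85.4 t 3.25
```

```bash
python3 -m jog '[{"x":-5,"y":2,"z":45,"fingers":75},{"x":-9.4,"y":3.2,"z":90,"fingers":75},{"x":-9.4,"y":3.2,"z":130,"fingers":75},{"x":-9.4,"y":3.2,"z":160,"fingers":75},{"x":-9.4,"y":3.2,"z":160,"fingers":75},{"x":-9.4,"y":3.2,"z":160,"fingers":75}]' 40; python3 - <<'E'
from h import *
snap('wrist','w2.png');delta([508.3,162.5,8],1.92)
E
```

```text
d [ -9.2   3.3 202.3] roll 0.003 tcp [502.  170.  210.3] [-3.142  0.     1.923] F [ 0.1 -0.7 -0.8] w 84.9 t 3.3invalid input
```

View pics/w2.png

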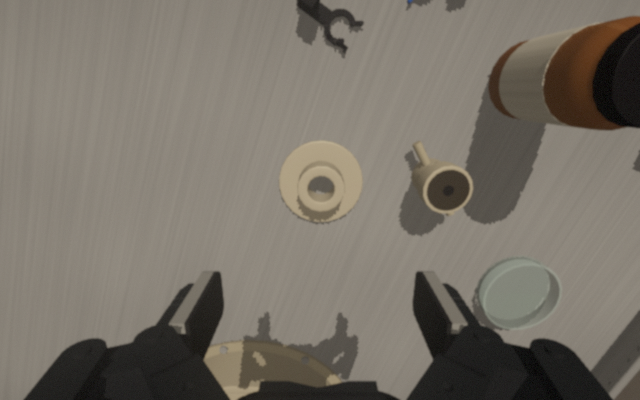

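```bash
python3 -m jog '[{"x":-5,"y":2,"z":45,"roll":0,"fingers":75},{"x":-9.4,"y":3.2,"z":90,"roll":0,"fingers":75},{"x":-9.4,"y":3.2,"z":130,"roll":0,"fingers":75},{"x":-9.4,"y":3.2,"z":160,"roll":0,"fingers":75},{"x":-9.4,"y":3.2,"z":160,"roll":0,"fingers":75},{"x":-9.4,"y":3.2,"z":160,"roll":0,"fingers":75}]' 40; python3 - <<'E'
from h import *
snap('wrist','w3.png');delta([508.3,162.5,8],1.92)
E
```

```text
time: 3.9
tcp_pos: [508.4, 161.8, 50.3]
tcp_rot: [-3.141, -0.0, 1.922]
force: [0.6, 0.4, 0.7]
gripper_width: 74.9
d [ 0.8 -1.4 43.7] roll 0.002 tcp [509.8 162.2  51.7] [3.14  0.    1.922] F [ 0.8 -0.5  0.5] w 75.1 t 3.95
```

View pics/w3.png

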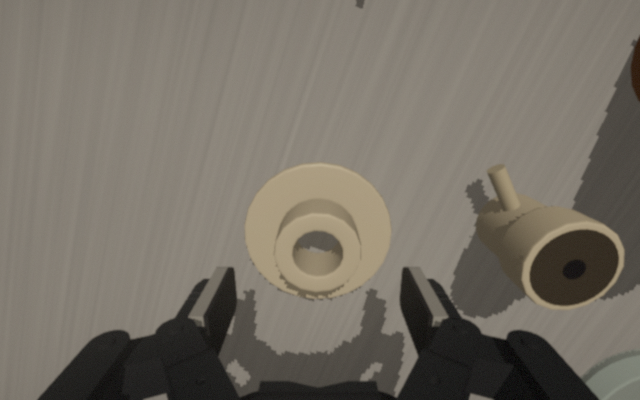

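```bash
python3 - <<'E'
from h import *
cm=bot.camera_model('wrist'); im,d=snap('wrist')
P=cloud('wrist',d,cm)
print(disc(P,d,(507,163),30,27,34))
print(disc(P,d,(507,163),60,3,9))
for i in range(3):
    bot.get_image('top'); delta([508.3,162.5,8],1.92)
E
```

```text
(np.int64(3824), array([508.3, 162.8]), 24.1, 'lsq', array([508.1, 162.8]), 23.7, 'z', np.float64(30.4))
(np.int64(9304), array([508.3, 162.4]), 45.1, 'lsq', array([508.1, 162.6]), 44.7, 'z', np.float64(6.6))
d [ 0.9 -2.5 44.8] roll 0.002 tcp [510.7 162.4  52.8] [3.137 0.    1.922] F [0.6 1.2 0.2] w 75.1 t 4.05
d [ 0.9 -2.4 44.8] roll 0.002 tcp [510.6 162.4  52.8] [3.137 0.    1.922] F [ 0.7 -1.  -0.3] w 75.0 t 4.1
d [ 0.9 -2.1 44.6] roll 0.002 tcp [510.4 162.3  52.6] [3.137 0.    1.922] F [ 0.4 -0.6  0.2] w 75.0 t 4.15
```

```bash
python3 -m jog '[{"x":0.5,"y":0,"z":15,"roll":0,"fingers":75},{"x":0.5,"y":0,"z":28,"roll":0,"fingers":75},{"x":0.5,"y":0,"z":36,"roll":0,"fingers":75},{"x":0.5,"y":0,"z":39,"roll":0,"fingers":75},{"x":0.5,"y":0,"z":39,"roll":0,"fingers":75},{"x":0.5,"y":0,"z":39,"roll":0,"fingers":75}]' 40; python3 - <<'E'
from h import *
delta([508.3,162.5,8],1.92)
bot.get_image('top')
delta([508.3,162.5,8],1.92)
E
```

```text
time: 4.75
tcp_pos: [508.4, 162.2, 11.1]
tcp_rot: [-3.141, -0.0, 1.922]
force: [-0.9, 0.0, 0.3]
gripper_width: 75.1
d [ 0.3 -0.   3.1] roll 0.002 tcp [508.4 162.2  11.1] [-3.141 -0.     1.922] F [-0.9  0.   0.3] w 75.1 t 4.75
d [ 0.3 -0.3  3.5] roll 0.002 tcp [508.7 162.3  11.5] [3.141 0.    1.922] F [ 0.6  0.5 -0.3] w 74.9 t 4.8
```

Close in, then grip.

```bash
python3 -m jog '[{"x":0.3,"y":0,"z":2,"roll":0,"fingers":75},{"x":0.3,"y":0,"z":3.2,"roll":0,"fingers":65},{"x":0.3,"y":0,"z":3.2,"roll":0,"fingers":55},{"x":0.3,"y":0,"z":3.2,"roll":0,"fingers":44},{"x":0.3,"y":0,"z":3.2,"roll":0,"fingers":44},{"x":0.3,"y":0,"z":3.2,"roll":0,"fingers":44},{"x":0.3,"y":0,"z":3.2,"roll":0,"fingers":44},{"x":0.3,"y":0,"z":3.2,"roll":0,"fingers":44}]' 30; python3 - <<'E'
from h import *
snap('wrist','w4.png');delta([508.3,162.5,8],1.92)
E
```

```text
time: 5.6
tcp_pos: [508.2, 162.5, 8.4]
tcp_rot: [-3.141, -0.0, 1.922]
force: [-2.2, -0.6, 5.2]
gripper_width: 48.0
d [-0.   0.1  0.4] roll 0.002 tcp [508.2 162.5   8.4] [-3.141  0.     1.922] F [-2.2 -0.4  5.3] w 47.3 t 5.65
```

View pics/w4.png

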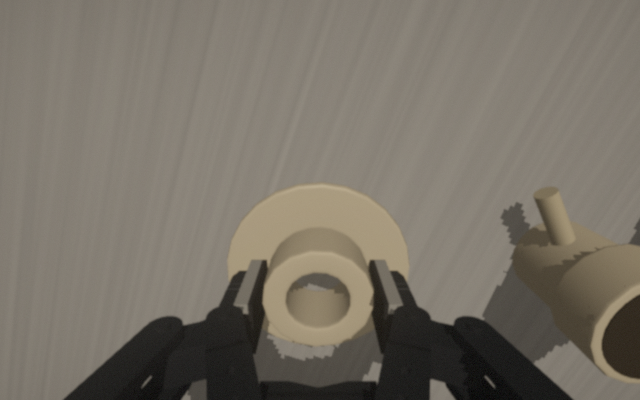

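```bash
python3 -m jog '[{"x":0,"y":0,"z":-6,"roll":0,"fingers":44},{"x":0,"y":0,"z":-20,"roll":0,"fingers":44},{"x":0,"y":0,"z":-45,"roll":0,"fingers":44},{"x":0,"y":0,"z":-80,"roll":0,"fingers":44},{"x":0,"y":0,"z":-115,"roll":0,"fingers":44},{"x":0,"y":0,"z":-140,"roll":0,"fingers":44},{"x":0,"y":0,"z":-152,"roll":0,"fingers":44},{"x":0,"y":0,"z":-152,"roll":0,"fingers":44},{"x":0,"y":0,"z":-152,"roll":0,"fingers":44}]' 30; python3 - <<'E'
from h import *
cm=bot.camera_model('wrist'); im,d=snap('wrist','w5.png')
m=bot.masks_of('wrist','clip')
for q in bot.place_of('wrist','collar_hub')[:2]: print(q['point'],q['p'])
P=cloud('wrist',d,cm); s=bot.get_state(); print(disc(P,d,s['tcp_pos'][:2],34,s['tcp_pos'][2]+15,s['tcp_pos'][2]+28))
delta([543.7,-193,160],1.25)
E
```

```text
time: 6.55
tcp_pos: [507.6, 162.3, 159.3]
tcp_rot: [-3.14, -0.0, 1.922]
force: [0.3, 0.1, -0.4]
gripper_width: 47.3
[286.4, 315.8] 0.79
(np.int64(8109), array([503.2, 169.9]), 32.4, 'lsq', array([506. , 164.1]), 27.1, 'z', np.float64(181.0))
d [-346.2  -87.5   -1.8] roll 0.672 tcp [506.8 162.1 157.9] [-3.138 -0.     1.922] F [ 0.5  0.4 -2.2] w 47.2 t 6.7
```

View pics/w5.png

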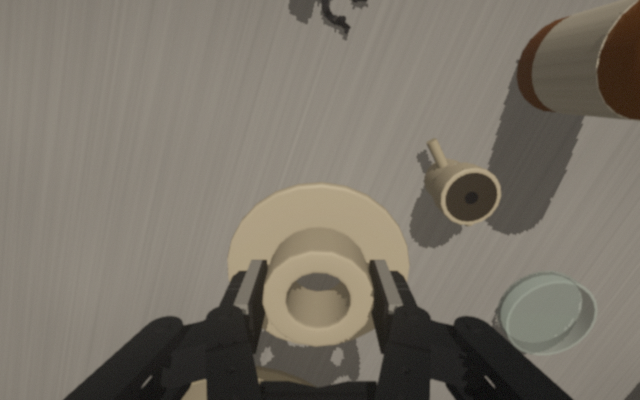

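```bash
python3 - <<'E'
from h import *
delta([603,-214,200],2.8)
E
```

```text
d [-386.2  -39.2  -42. ] roll -0.878 tcp [506.8 162.1 157.9] [-3.138 -0.     1.922] F [ 0.5  0.4 -2.2] w 47.2 t 6.7
```

```bash
python3 -m jog '[{"x":-20,"y":-2,"z":-20,"roll":-0.09,"fingers":44},{"x":-60,"y":-6,"z":-42,"roll":-0.18,"fingers":44},{"x":-105,"y":-11,"z":-42,"roll":-0.28,"fingers":44},{"x":-150,"y":-15,"z":-42,"roll":-0.38,"fingers":44},{"x":-195,"y":-20,"z":-42,"roll":-0.48,"fingers":44},{"x":-240,"y":-24,"z":-42,"roll":-0.58,"fingers":44},{"x":-285,"y":-29,"z":-42,"roll":-0.68,"fingers":44},{"x":-325,"y":-33,"z":-42,"roll":-0.78,"fingers":44},{"x":-360,"y":-36,"z":-42,"roll":-0.88,"fingers":44},{"x":-386,"y":-39,"z":-42,"roll":-0.88,"fingers":44}]' 30;  python3 -m jog '[{"x":0,"y":0,"z":0,"roll":0,"fingers":44},{"x":0,"y":0,"z":0,"roll":0,"fingers":44},{"x":0,"y":0,"z":0,"roll":0,"fingers":44}]' 30; python3 - <<'E'
from h import *
delta([603,-214,200],2.8)
cm=bot.camera_model('wrist'); im,d=snap('wrist','w6.png')
q=bot.place_of('wrist','groove'); print(q)
for k in q: print(at_z('wrist',k['point'],79,cm))
P=cloud('wrist',d,cm); np.savez('w6.npz',P=P,d=d)
m=(np.hypot(P[...,0]-543,P[...,1]+195)<25)&(d>0)&(P[...,2]<115)
print(np.histogram(P[m][:,2],30)); print(disc(P,d,(543,-195),25,102,110)); print(disc(P,d,(543,-195),30,20,80))
delta([603,-214,200],2.8)
E
```

```text
time: 7.7
tcp_pos: [603.9, -215.6, 199.9]
tcp_rot: [-3.141, -0.003, 2.802]
force: [-0.6, 0.3, -0.2]
gripper_width: 47.8
time: 8.0
tcp_pos: [603.6, -212.3, 200.8]
tcp_rot: [3.141, -0.002, 2.802]
force: [0.5, 0.4, -2.1]
gripper_width: 47.6
d [ 0.  -1.8  0.8] roll 0.002 tcp [ 603.6 -212.3  200.8] [ 3.141e+00 -2.000e-03  2.802e+00] F [ 0.5  0.4 -2.1] w 47.6 t 8.0
[{'point': [118.6, 310.1], 'p': 0.75}]
[ 542.60536277 -195.56173461   79.        ]
(array([659, 686,   8, 307,  22,   0,   0,   5,   3,   0,   1,   3,   1,
         3,   3,   2,   6,   0,   1,   0,   4,   1,   2,   5,   3,  94,
       124, 121, 229, 326]), array([ 36.01634056,  38.35797932,  40.69961808,  43.04125683,
        45.38289559,  47.72453435,  50.06617311,  52.40781187,
        54.74945063,  57.09108939,  59.43272814,  61.7743669 ,
        64.11600566,  66.45764442,  68.79928318,  71.14092194,
        73.48256069,  75.82419945,  78.16583821,  80.50747697,
        82.84911573,  85.19075449,  87.53239325,  89.874032  ,
        92.21567076,  94.55730952,  96.89894828,  99.24058704,
       101.5822258 , 103.92386456, 106.26550331]))
(np.int64(537), array([ 543.3, -195.4]), 9.3, 'lsq', array([ 543.3, -195.6]), 9.1, 'z', np.float64(104.2))
(np.int64(2862), array([ 543., -195.]), 30.0, 'lsq', array([ 543., -195.]), 29.9, 'z', np.float64(38.5))
d [ 0.3 -2.2  1.6] roll 0.003 tcp [ 604.  -212.1  201.6] [ 3.141e+00 -1.000e-03  2.803e+00] F [-0.4 -0.3 -0.3] w 47.4 t 8.1
```

View pics/w6.png

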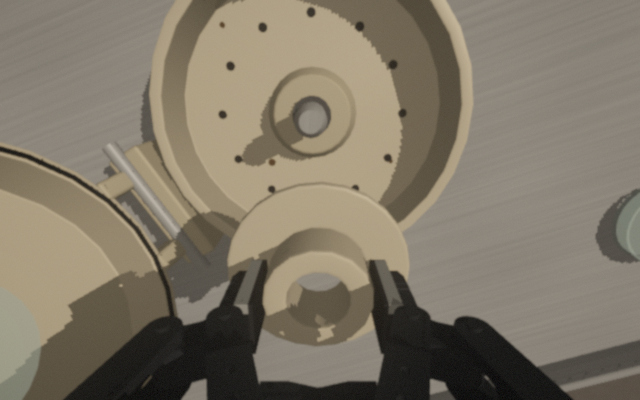

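```bash
python3 - <<'E'
from h import *
z=np.load('w6.npz');P,d=z['P'],z['d']
print(disc(P,d,(543,-195),25,94,110)); m=(np.hypot(P[...,0]-543.3,P[...,1]+195.5)<6)&(d>0)
print('top z',np.percentile(P[m][:,2],[10,50,90])); m=(np.hypot(P[...,0]-543.3,P[...,1]+195.5)<30)&(d>0)&(P[...,2]>43)&(P[...,2]<46);print('sh',np.median(P[m][:,2]),m.sum())
cm=bot.camera_model('wrist'); im,d=snap('wrist'); P=cloud('wrist',d,cm);print(disc(P,d,(543,-195),25,102,110),disc(P,d,(543,-195),25,94,110))
delta([543.3,-195.5,140],2.8)
E
```

```text
(np.int64(896), array([ 543.2, -195.6]), 12.0, 'lsq', array([ 543.1, -195.5]), 11.8, 'z', np.float64(103.2))
top z [103.42759352 104.35558995 105.08116991]
sh 44.36693854162212 330
(np.int64(529), array([ 543.1, -195.5]), 9.4, 'lsq', array([ 543.1, -195.5]), 9.0, 'z', np.float64(104.2)) (np.int64(895), array([ 543.1, -195.6]), 12.0, 'lsq', array([ 543.1, -195.6]), 11.9, 'z', np.float64(103.3))
d [62.9 -4.5 61.9] roll 0.003 tcp [ 604.2 -212.1  201.9] [ 3.141e+00 -1.000e-03  2.803e+00] F [-0.1 -0.2 -1.3] w 47.2 t 8.15
```

```bash
python3 -m jog '[{"x":15,"y":-1,"z":15,"roll":0,"fingers":44},{"x":35,"y":-3,"z":35,"roll":0,"fingers":44},{"x":52,"y":-4,"z":52,"roll":0,"fingers":44},{"x":61,"y":-4.5,"z":62,"roll":0,"fingers":44},{"x":63,"y":-4.5,"z":67,"roll":0,"fingers":44},{"x":63,"y":-4.5,"z":67,"roll":0,"fingers":44},{"x":63,"y":-4.5,"z":67,"roll":0,"fingers":44},{"x":63,"y":-4.5,"z":67,"roll":0,"fingers":44}]' 30; python3 - <<'E'
from h import *
delta([543.1,-195.55,105],2.8)
snap('wrist','w7.png'); 
delta([543.1,-195.55,105],2.8)
E
```

```text
time: 8.95
tcp_pos: [545.0, -197.1, 136.4]
tcp_rot: [-3.141, 0.003, 2.802]
force: [0.5, -1.5, -0.4]
gripper_width: 47.2
d [ 2.4  0.9 31.4] roll 0.002 tcp [ 545.  -197.1  136.4] [-3.141e+00  3.000e-03  2.802e+00] F [ 0.5 -1.5 -0.4] w 47.2 t 8.95
d [ 2.2  0.9 31.2] roll 0.002 tcp [ 544.8 -197.1  136.2] [-3.141e+00  2.000e-03  2.802e+00] F [ 0.3  0.3 -0.3] w 47.5 t 9.0
```

View pics/w7.png

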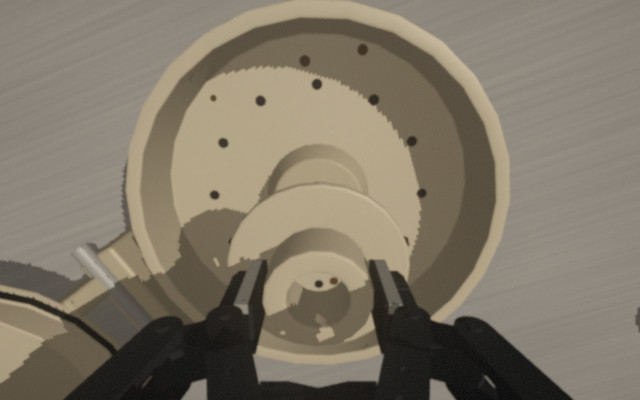

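```bash
python3 -m jog '[{"x":1,"y":0.5,"z":8,"roll":0,"fingers":44},{"x":2,"y":0.9,"z":14,"roll":0,"fingers":44},{"x":2.2,"y":0.9,"z":17,"roll":0,"fingers":44},{"x":2.2,"y":0.9,"z":17,"roll":0,"fingers":44},{"x":2.2,"y":0.9,"z":17,"roll":0,"fingers":44}]' 30; python3 - <<'E'
from h import *
for i in range(4):
    delta([543.1,-195.55,105],2.8); bot.get_image('top')
E
```

```text
time: 9.5
tcp_pos: [541.5, -195.0, 117.8]
tcp_rot: [3.142, -0.001, 2.802]
force: [0.5, 0.6, -1.0]
gripper_width: 47.1
d [-1.7 -0.  12.8] roll 0.002 tcp [ 541.5 -195.   117.8] [ 3.142e+00 -1.000e-03  2.802e+00] F [ 0.5  0.6 -1. ] w 47.1 t 9.5
d [-1.4  0.  13.1] roll 0.002 tcp [ 541.7 -195.1  118.1] [-3.142  0.     2.802] F [-0.3  0.3  0.1] w 47.3 t 9.55
d [-1.3  0.  13.3] roll 0.002 tcp [ 541.9 -195.1  118.3] [-3.142  0.     2.802] F [-0.8 -0.2 -0.7] w 47.5 t 9.6
d [-1.3  0.  13.4] roll 0.002 tcp [ 541.9 -195.1  118.4] [-3.142e+00  1.000e-03  2.802e+00] F [-0.4  0.3 -1.9] w 47.6 t 9.65
```

```bash
python3 -m jog '[{"x":-0.7,"y":0,"z":2,"roll":0,"fingers":44},{"x":-1.2,"y":0,"z":5,"roll":0,"fingers":44},{"x":-1.2,"y":0,"z":8,"roll":0,"fingers":44},{"x":-1.2,"y":0,"z":10,"roll":0,"fingers":44},{"x":-1.2,"y":0,"z":11,"roll":0,"fingers":44},{"x":-1.2,"y":0,"z":11,"roll":0,"fingers":44},{"x":-1.2,"y":0,"z":11,"roll":0,"fingers":44}]' 30; python3 - <<'E'
from h import *
delta([543.1,-195.55,105],2.8); im,d=snap('wrist','w8.png'); bot.get_image('top')
delta([543.1,-195.55,105],2.8)
E
```

```text
time: 10.4
tcp_pos: [542.9, -195.5, 107.1]
tcp_rot: [-3.142, 0.0, 2.802]
force: [-0.5, 0.7, -0.7]
gripper_width: 47.1
d [-0.3 -0.   2.1] roll 0.002 tcp [ 542.9 -195.5  107.1] [-3.142  0.     2.802] F [-0.5  0.7 -0.7] w 47.1 t 10.4
d [-0.2 -0.   2.2] roll 0.002 tcp [ 542.9 -195.5  107.2] [-3.142  0.     2.802] F [-0.5 -0.  -1.6] w 47.4 t 10.5
```

View pics/w8.png

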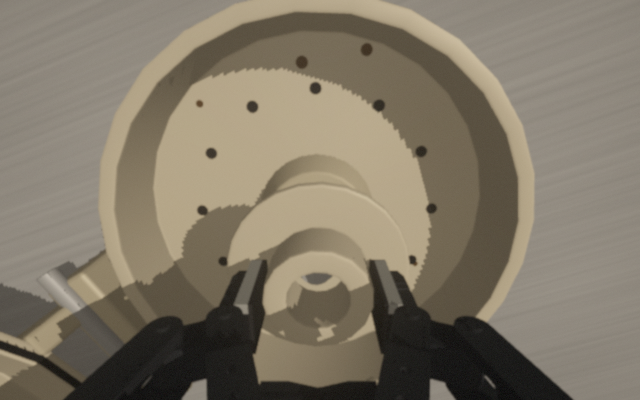

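```bash
python3 -m jog '[{"x":-0.2,"y":0,"z":1.5,"roll":0,"fingers":44},{"x":-0.2,"y":0,"z":3,"roll":0,"fingers":44},{"x":-0.2,"y":0,"z":4.5,"roll":0,"fingers":44},{"x":-0.2,"y":0,"z":6,"roll":0,"fingers":44},{"x":-0.2,"y":0,"z":7.5,"roll":0,"fingers":44},{"x":-0.2,"y":0,"z":9,"roll":0,"fingers":44},{"x":-0.2,"y":0,"z":9,"roll":0,"fingers":44}]' 30; python3 - <<'E'
from h import *
delta([543.1,-195.55,52.4],2.8)
E
```

```text
time: 11.2
tcp_pos: [542.8, -195.4, 97.7]
tcp_rot: [3.142, -0.001, 2.802]
force: [-0.3, -0.9, -1.1]
gripper_width: 47.6
d [-0.4 -0.  45.3] roll 0.002 tcp [ 542.8 -195.4   97.7] [ 3.142e+00 -1.000e-03  2.802e+00] F [-0.3 -0.9 -1.1] w 47.6 t 11.2
```

Past the taper without contact force; continue down slowly.

```bash
python3 -m jog '[{"x":-0.2,"y":0,"z":2,"roll":0,"fingers":44},{"x":-0.3,"y":0,"z":5,"roll":0,"fingers":44},{"x":-0.3,"y":0,"z":8,"roll":0,"fingers":44},{"x":-0.3,"y":0,"z":11,"roll":0,"fingers":44},{"x":-0.3,"y":0,"z":14,"roll":0,"fingers":44},{"x":-0.3,"y":0,"z":17,"roll":0,"fingers":44},{"x":-0.3,"y":0,"z":20,"roll":0,"fingers":44}]' 30; python3 - <<'E'
from h import *
delta([543.1,-195.55,52.4],2.8)
E
python3 -m jog '[{"x":0,"y":0,"z":3,"roll":0,"fingers":44},{"x":0,"y":0,"z":6,"roll":0,"fingers":44},{"x":0,"y":0,"z":9,"roll":0,"fingers":44},{"x":0,"y":0,"z":12,"roll":0,"fingers":44},{"x":0,"y":0,"z":15,"roll":0,"fingers":44},{"x":0,"y":0,"z":18,"roll":0,"fingers":44},{"x":0,"y":0,"z":18,"roll":0,"fingers":44}]' 30; python3 - <<'E'
from h import *
delta([543.1,-195.55,52.4],2.8)
E
```

```text
time: 11.9
tcp_pos: [543.2, -195.6, 77.8]
tcp_rot: [-3.142, -0.0, 2.802]
force: [-0.8, 0.7, -0.3]
gripper_width: 47.7
d [ 0.1  0.  25.4] roll 0.002 tcp [ 543.2 -195.6   77.8] [-3.142 -0.     2.802] F [-0.8  0.7 -0.3] w 47.7 t 11.9
time: 12.6
tcp_pos: [543.1, -195.4, 59.4]
tcp_rot: [3.141, -0.001, 2.802]
force: [-1.8, 0.4, -1.7]
gripper_width: 47.5
d [-0.1 -0.2  7. ] roll 0.002 tcp [ 543.1 -195.4   59.4] [ 3.141e+00 -1.000e-03  2.802e+00] F [-1.8  0.4 -1.7] w 47.5 t 12.6
```

```bash
python3 -m jog '[{"x":0,"y":0,"z":1,"roll":0,"fingers":44},{"x":0,"y":0,"z":2,"roll":0,"fingers":44},{"x":0,"y":0,"z":3,"roll":0,"fingers":44},{"x":0,"y":0,"z":4,"roll":0,"fingers":44},{"x":0,"y":0,"z":5,"roll":0,"fingers":44},{"x":0,"y":0,"z":5.5,"roll":0,"fingers":44}]' 30; python3 -m jog '[{"x":0,"y":0,"z":0.5,"roll":0,"fingers":44},{"x":0,"y":0,"z":0.5,"roll":0,"fingers":44}]' 30;python3 -m jog '[{"x":0,"y":0,"z":0.5,"roll":0,"fingers":44},{"x":0,"y":0,"z":0.5,"roll":0,"fingers":44}]' 30
```

```text
time: 13.2
tcp_pos: [543.2, -195.7, 54.5]
tcp_rot: [-3.142, 0.0, 2.802]
force: [-2.5, -1.4, -0.1]
gripper_width: 47.5
time: 13.4
tcp_pos: [543.2, -195.6, 54.0]
tcp_rot: [-3.141, -0.0, 2.802]
force: [-2.1, -1.4, -0.0]
gripper_width: 47.4
time: 13.6
tcp_pos: [543.2, -195.6, 53.6]
tcp_rot: [-3.142, -0.0, 2.802]
force: [-2.3, -1.5, -0.2]
gripper_width: 47.2
```

```bash
python3 -m jog '[{"x":0,"y":0,"z":0.5,"roll":0,"fingers":44},{"x":0,"y":0,"z":0.5,"roll":0,"fingers":44}]' 30;python3 -m jog '[{"x":0,"y":0,"z":0.5,"roll":0,"fingers":44},{"x":0,"y":0,"z":0.5,"roll":0,"fingers":44}]' 30;python3 -m jog '[{"x":0,"y":0,"z":0.5,"roll":0,"fingers":44},{"x":0,"y":0,"z":0.5,"roll":0,"fingers":44}]' 30
```

```text
time: 13.8
tcp_pos: [543.2, -195.6, 53.0]
tcp_rot: [-3.142, -0.0, 2.802]
force: [-2.2, -1.3, 0.9]
gripper_width: 47.0
time: 14.0
tcp_pos: [543.2, -195.6, 52.5]
tcp_rot: [-3.142, -0.0, 2.802]
force: [-2.1, -0.7, 0.8]
gripper_width: 47.5
time: 14.2
tcp_pos: [543.2, -195.6, 52.2]
tcp_rot: [-3.142, -0.0, 2.802]
force: [-4.6, -0.7, 1.3]
gripper_width: 47.1
```

```bash
python3 -m jog '[{"x":0,"y":0,"z":0.5,"roll":0,"fingers":44},{"x":0,"y":0,"z":0.5,"roll":0,"fingers":44}]' 30;python3 -m jog '[{"x":0,"y":0,"z":0.5,"roll":0,"fingers":44},{"x":0,"y":0,"z":0.5,"roll":0,"fingers":44}]' 30
```

```text
time: 14.4
tcp_pos: [543.2, -195.6, 52.2]
tcp_rot: [-3.142, -0.0, 2.802]
force: [-5.5, 0.2, 6.1]
gripper_width: 47.4
time: 14.6
tcp_pos: [543.2, -195.6, 52.2]
tcp_rot: [-3.142, -0.0, 2.802]
force: [-6.3, 0.1, 8.6]
gripper_width: 47.1
```

```bash
python3 -m jog '[{"x":0,"y":0,"z":-0.8,"roll":0,"fingers":47},{"x":0,"y":0,"z":-0.8,"roll":0,"fingers":54},{"x":0,"y":0,"z":-0.8,"roll":0,"fingers":62},{"x":0,"y":0,"z":-0.8,"roll":0,"fingers":68},{"x":0,"y":0,"z":-0.8,"roll":0,"fingers":68},{"x":0,"y":0,"z":-10,"roll":0,"fingers":68},{"x":0,"y":0,"z":-30,"roll":0,"fingers":68},{"x":0,"y":0,"z":-60,"roll":0,"fingers":68},{"x":0,"y":0,"z":-100,"roll":0,"fingers":68},{"x":0,"y":0,"z":-140,"roll":0,"fingers":68}]' 30; python3 - <<'E'
from h import *
cm=bot.camera_model('wrist'); im,d=snap('wrist','w9.png'); P=cloud('wrist',d,cm)
print(disc(P,d,(543,-195.5),35,68,80)); print(disc(P,d,(543,-195.5),60,44,56))
delta([467,310,180])
E
```

```text
time: 15.6
tcp_pos: [542.9, -195.4, 192.6]
tcp_rot: [3.141, -0.001, 2.802]
force: [1.0, 0.2, 0.4]
gripper_width: 68.3
(np.int64(1630), array([ 544.1, -194.7]), 24.0, 'lsq', array([ 544.2, -194.8]), 23.6, 'z', np.float64(74.2))
(np.int64(4967), array([ 544.3, -195. ]), 44.9, 'lsq', array([ 544.2, -195. ]), 44.6, 'z', np.float64(50.4))
d [245.  451.4  18.2] tcp [ 547.3 -197.2  201.4] [-3.141  0.012  2.802] F [ 2.6 -1.2  4.7] w 67.7 t 15.65
```

View pics/w9.png

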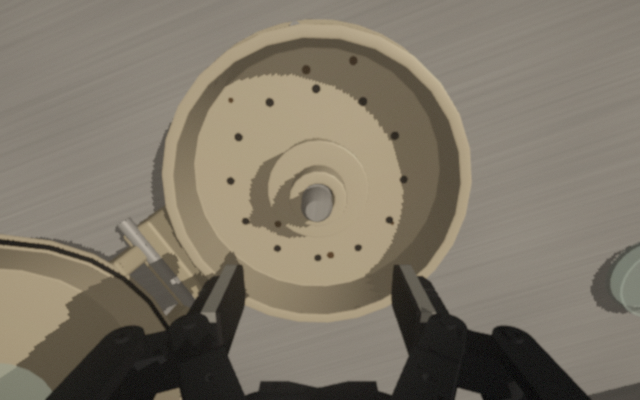

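```bash
python3 -m jog '[{"x":12,"y":22,"z":0,"roll":0,"fingers":68},{"x":34,"y":62,"z":0,"roll":0,"fingers":68},{"x":57,"y":105,"z":0,"roll":0,"fingers":68},{"x":80,"y":148,"z":0,"roll":0,"fingers":68},{"x":103,"y":191,"z":0,"roll":0,"fingers":60},{"x":126,"y":234,"z":0,"roll":0,"fingers":60},{"x":149,"y":277,"z":0,"roll":0,"fingers":60},{"x":172,"y":320,"z":0,"roll":0,"fingers":60},{"x":195,"y":363,"z":0,"roll":0,"fingers":60},{"x":215,"y":400,"z":0,"roll":0,"fingers":60}]' 30;python3 -m jog '[{"x":16,"y":28,"z":0,"roll":0,"fingers":50},{"x":24,"y":43,"z":5,"roll":0,"fingers":50},{"x":27,"y":51,"z":8,"roll":0,"fingers":50},{"x":27,"y":51,"z":8,"roll":0,"fingers":50},{"x":27,"y":51,"z":8,"roll":0,"fingers":50}]' 30; python3 - <<'E'
from h import *
cm=bot.camera_model('wrist'); im,d=snap('wrist','w10.png'); P=cloud('wrist',d,cm); np.savez('w10.npz',P=P,d=d,im=im)
e=bot.place_of('wrist','clip_eye'); t=bot.place_of('wrist','clip_tab')
for q in e: print('eye',q['point'],q['p'],at_z('wrist',q['point'],2.5,cm))
for q in t: print('tab',q['point'],q['p'],at_z('wrist',q['point'],15,cm))
delta([467,310,180]); print(bot.get_state()['joint_pos'])
E
```

```text
time: 16.65
tcp_pos: [473.4, 255.7, 192.0]
tcp_rot: [3.14, 0.001, 2.803]
force: [-0.1, 0.3, -0.4]
gripper_width: 60.0
time: 17.15
tcp_pos: [465.6, 309.0, 182.7]
tcp_rot: [-3.14, -0.0, 2.801]
force: [-0.0, -0.5, -1.0]
gripper_width: 50.2
eye [182.6, 317.4] 0.81 [469.09128934 308.48266952   2.5       ]
tab [322.5, 281.3] 0.69 [603.5732443  218.27525114  15.        ]
tab [242.8, 425.3] 0.6 [561.96402181 391.66178531  15.        ]
d [-0.7  1.3  3.2] tcp [465.9 309.  183.2] [-3.141  0.     2.8  ] F [0.3 0.5 0.2] w 50.0 t 17.3
[ 5.41308317e-01  8.15573227e-02  1.90747276e+00 -3.54061807e-04
  1.15261869e+00 -6.87832377e-01]
```

View pics/w10.png

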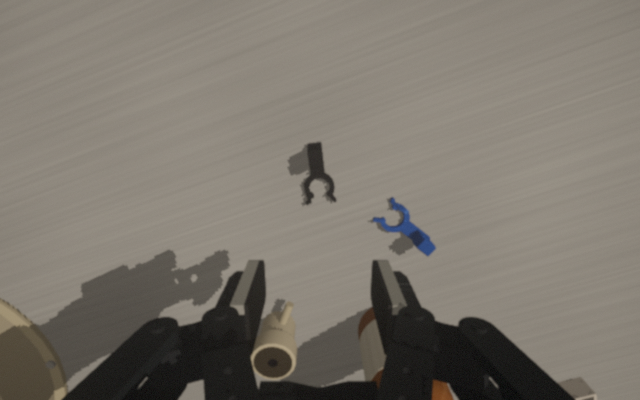

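```bash
python3 - <<'E'
from h import *
z=np.load('w10.npz');P,d=z['P'],z['d']; im=z['im']
near=(np.hypot(P[...,0]-455,P[...,1]-313)<50)&(d>0)
dark=im.max(-1)<75
print(np.histogram(P[near&dark][:,2],[-3,0,1,2,3,4,5,6,7,8,10,20,25,28,32,36]))
m=near&(P[...,2]>26)&(P[...,2]<34); q=P[m][:,:2].astype(np.float32); r=cv2.minAreaRect(q); print('tab',m.sum(),r,cv2.boxPoints(r).round(1).tolist(),q.mean(0),np.median(P[m][:,2]))
m=near&(P[...,2]>3)&(P[...,2]<8); q=P[m][:,:2]; print('ring',m.sum(),q.min(0),q.max(0),np.median(P[m][:,2]))
c=im[100:230,230:450]; cv2.imwrite('pics/c10.png',cv2.cvtColor(cv2.resize(c,None,fx=3.6,fy=3.6,interpolation=cv2.INTER_CUBIC),cv2.COLOR_RGB2BGR))
E
```

```text
(array([  1,   0,   4,   4,  11,  64, 228, 148,  26,   3,  23,  14,  15,
       235,   6]), array([-3,  0,  1,  2,  3,  4,  5,  6,  7,  8, 10, 20, 25, 28, 32, 36]))
tab 251 ((440.16949462890625, 315.8309020996094), (11.929727554321289, 16.17984962463379), 77.73816680908203) [[431.0, 311.70001220703125], [446.79998779296875, 308.29998779296875], [449.29998779296875, 319.8999938964844], [433.5, 323.3999938964844]] [439.7152  315.99905] 30.434023609848396
ring 552 [429.6029951  289.68920401] [492.83097161 348.3746519 ] 5.711163881737974
```

View pics/c10.png

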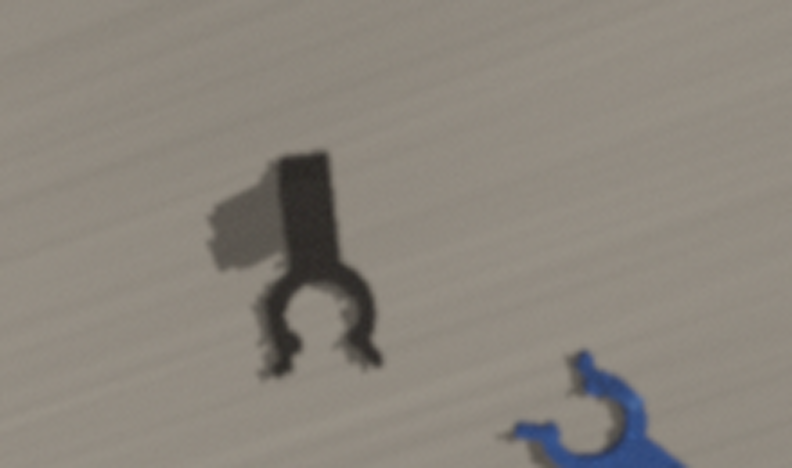

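```bash
python3 - <<'E'
from h import *
delta([440.2,315.9,75],2.91)
E
```

```text
d [ 26.5  -2.1 108.2] roll -0.110 tcp [465.9 309.  183.2] [-3.141  0.     2.8  ] F [0.3 0.5 0.2] w 50.0 t 17.3
```

```bash
python3 -m jog '[{"x":10,"y":-1,"z":20,"roll":-0.05,"fingers":40},{"x":20,"y":-2,"z":50,"roll":-0.11,"fingers":40},{"x":26.5,"y":-2,"z":80,"roll":-0.11,"fingers":40},{"x":26.5,"y":-2,"z":97,"roll":-0.11,"fingers":40},{"x":26.5,"y":-2,"z":103,"roll":-0.11,"fingers":40},{"x":26.5,"y":-2,"z":103,"roll":-0.11,"fingers":40},{"x":26.5,"y":-2,"z":103,"roll":-0.11,"fingers":40}]' 30; python3 - <<'E'
from h import *
cm=bot.camera_model('wrist'); im,d=snap('wrist','w11.png'); P=cloud('wrist',d,cm)
near=(np.hypot(P[...,0]-440,P[...,1]-316)<20)&(d>0)
for lo in (24,26,28.5):
    m=near&(P[...,2]>lo)&(P[...,2]<34); q=P[m][:,:2].astype(np.float32); r=cv2.minAreaRect(q); b=cv2.boxPoints(r)
    print('tab',m.sum(),r,q.mean(0),np.median(P[m][:,2]))
near=(np.hypot(P[...,0]-470,P[...,1]-308)<27)&(d>0)
m=near&(P[...,2]>3.5)&(P[...,2]<9); q=P[m]; 
t=np.array([440.2,315.9]); 
for yaw in (-.3,-.27,-.24,-.21,-.18):
    u=np.array([np.cos(yaw),np.sin(yaw)]); v=np.array([-u[1],u[0]]); a=(q[:,:2]-t)@u; b=(q[:,:2]-t)@v
    k=(a>18)&(a<53); print(yaw,k.sum(),a[k].max().round(1),np.percentile(b[k],[0,2,50,98,100]).round(1))
e=bot.place_of('wrist','clip_eye'); print([(q['point'],q['p'],at_z('wrist',q['point'],2.5,cm)) for q in e])
delta([440.2,315.9,30],2.91)
E
```

```text
time: 18.0
tcp_pos: [441.0, 317.4, 81.3]
tcp_rot: [3.14, 0.001, 2.911]
force: [-0.4, -0.0, -0.2]
gripper_width: 39.9
tab 500 ((439.6831970214844, 315.9123840332031), (11.423200607299805, 16.086809158325195), 76.66816711425781) [438.81012 316.1741 ] 30.40792488667624
tab 472 ((439.6897888183594, 315.9410095214844), (11.3656644821167, 16.086740493774414), 76.66175842285156) [439.19266 316.10483] 30.466208063301835
tab 448 ((439.6897888183594, 315.9410095214844), (11.3656644821167, 16.086740493774414), 76.66175842285156) [439.53677 315.98343] 30.528756853949588
-0.3 697 52.0 [-12.3 -11.5   1.2  17.2  19.1]
-0.27 697 51.7 [-13.2 -12.7   0.5  16.   17.7]
-0.24 698 51.3 [-14.2 -14.    0.1  14.8  16.2]
-0.21 698 51.0 [-15.7 -14.9  -0.6  13.5  14.7]
-0.18 698 51.3 [-17.2 -16.1  -1.2  12.5  13.2]
[([307.0, 408.3], 0.82, array([531.8292868 , 369.79573265,   2.5       ])), ([256.5, 313.1], 0.71, array([472.11116174, 307.92945984,   2.5       ]))]
d [ 0.6 -2.1 51.7] roll 0.001 tcp [441.2 317.8  81.7] [3.140e+00 2.000e-03 2.911e+00] F [ 0.2 -0.5  0.9] w 40.0 t 18.1
```

View pics/w11.png

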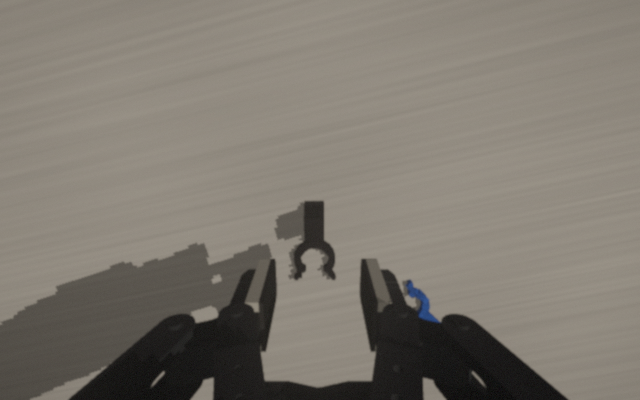

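```bash
python3 -m jog '[{"x":0.5,"y":-1,"z":15,"roll":0,"fingers":30},{"x":1,"y":-2,"z":35,"roll":0,"fingers":30},{"x":1,"y":-2.1,"z":50,"roll":0,"fingers":30},{"x":1,"y":-2.1,"z":58,"roll":0,"fingers":30},{"x":1,"y":-2.1,"z":61,"roll":0,"fingers":30},{"x":1,"y":-2.1,"z":61,"roll":0,"fingers":30},{"x":1,"y":-2.1,"z":61,"roll":0,"fingers":30}]' 30; python3 - <<'E'
from h import *
delta([439.7,315.9,6],2.911); bot.get_image('top');delta([439.7,315.9,6],2.911)
E
```

```text
time: 18.8
tcp_pos: [438.9, 315.8, 19.6]
tcp_rot: [3.141, 0.001, 2.912]
force: [-0.3, 0.2, 0.8]
gripper_width: 30.0
d [-0.8  0.3 13.6] roll 0.001 tcp [438.9 315.8  19.6] [3.141e+00 1.000e-03 2.912e+00] F [-0.3  0.2  0.8] w 30.0 t 18.8
d [-0.6  0.2 13.8] roll 0.001 tcp [439.  315.9  19.8] [3.141e+00 1.000e-03 2.912e+00] F [-0.2  0.4 -0.3] w 30.0 t 18.85
```

```bash
python3 -m jog '[{"x":-0.5,"y":0.2,"z":6,"roll":0,"fingers":30},{"x":-0.5,"y":0.2,"z":11,"roll":0,"fingers":30},{"x":-0.5,"y":0.2,"z":13.5,"roll":0,"fingers":30},{"x":-0.5,"y":0.2,"z":13.5,"roll":0,"fingers":24},{"x":-0.5,"y":0.2,"z":13.5,"roll":0,"fingers":18},{"x":-0.5,"y":0.2,"z":13.5,"roll":0,"fingers":9},{"x":-0.5,"y":0.2,"z":13.5,"roll":0,"fingers":9},{"x":-0.5,"y":0.2,"z":13.5,"roll":0,"fingers":9},{"x":-0.5,"y":0.2,"z":13.5,"roll":0,"fingers":9}]' 50; python3 - <<'E'
from h import *
delta([439.7,315.9,6],2.911); snap('wrist','w12.png');snap('scene','s12.png');delta([439.7,315.9,6],2.911)
E
```

```text
time: 19.75
tcp_pos: [438.9, 315.6, 5.7]
tcp_rot: [3.141, 0.0, 2.912]
force: [0.0, 0.7, 1.0]
gripper_width: 11.1
d [-0.7  0.5 -0.3] roll 0.001 tcp [438.9 315.6   5.7] [3.141 0.    2.912] F [0.  0.7 1. ] w 11.1 t 19.75
d [-0.6  0.5 -0.3] roll 0.001 tcp [439.  315.6   5.7] [3.141 0.    2.912] F [-0.8 -0.9  0.8] w 11.2 t 19.85
```

View pics/w12.png

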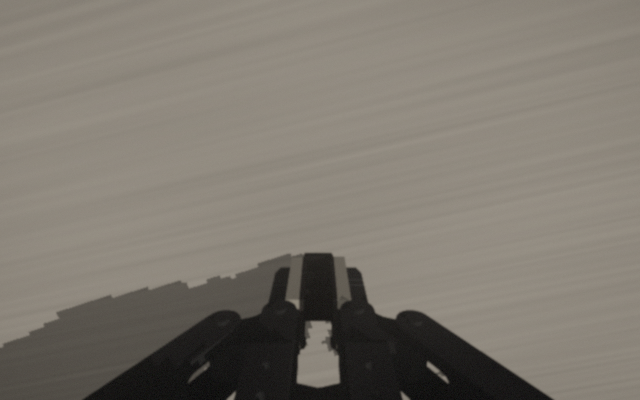

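```bash
python3 -m jog '[{"x":0,"y":0,"z":-5,"roll":0,"fingers":9},{"x":0,"y":0,"z":-20,"roll":0,"fingers":9},{"x":0,"y":0,"z":-50,"roll":0,"fingers":9},{"x":0,"y":0,"z":-85,"roll":0,"fingers":9},{"x":0,"y":0,"z":-110,"roll":0,"fingers":9},{"x":0,"y":0,"z":-120,"roll":0,"fingers":9},{"x":0,"y":0,"z":-120,"roll":0,"fingers":9}]' 50; python3 - <<'E'
from h import *
snap('scene','s13.png');delta([478.5,-172.6,126],2.8)
E
```

```text
time: 20.55
tcp_pos: [440.3, 316.4, 128.2]
tcp_rot: [3.138, 0.003, 2.912]
force: [0.9, -0.3, -0.6]
gripper_width: 11.2
d [-1.495e+02 -4.665e+02 -1.000e-01] roll 0.112 tcp [439.1 315.7 126.3] [3.140e+00 1.000e-03 2.912e+00] F [-0.4  0.3 -0.8] w 11.2 t 20.6
```

View pics/s13.png

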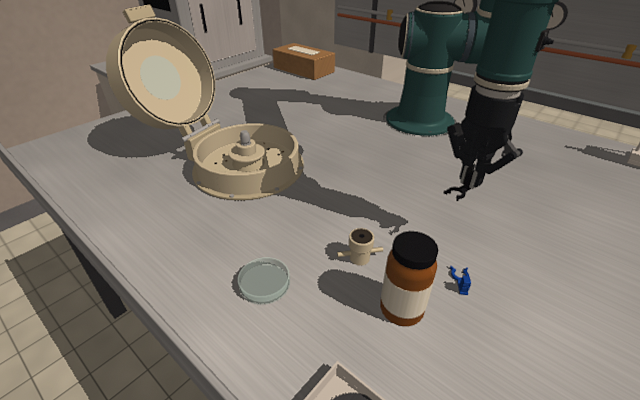

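```bash
python3 -m jog '[{"x":-8,"y":-25,"z":0,"roll":0.02,"fingers":9},{"x":-22,"y":-68,"z":0,"roll":0.04,"fingers":9},{"x":-36,"y":-113,"z":0,"roll":0.06,"fingers":9},{"x":-51,"y":-159,"z":0,"roll":0.08,"fingers":9},{"x":-66,"y":-206,"z":0,"roll":0.1,"fingers":9},{"x":-81,"y":-253,"z":0,"roll":0.11,"fingers":9},{"x":-96,"y":-300,"z":0,"roll":0.11,"fingers":9},{"x":-111,"y":-347,"z":0,"roll":0.11,"fingers":9},{"x":-125,"y":-390,"z":0,"roll":0.11,"fingers":9},{"x":-137,"y":-427,"z":0,"roll":0.11,"fingers":9}]' 50; python3 -m jog '[{"x":-8,"y":-26,"z":0,"roll":0,"fingers":9},{"x":-12,"y":-36,"z":0,"roll":0,"fingers":9},{"x":-12,"y":-38,"z":0,"roll":0,"fingers":9},{"x":-12,"y":-38,"z":0,"roll":0,"fingers":9},{"x":-12,"y":-38,"z":0,"roll":0,"fingers":9},{"x":-12,"y":-38,"z":0,"roll":0,"fingers":9}]' 50; python3 - <<'E'
from h import *
snap('scene','s14.png');delta([478.5,-172.6,83],2.8)
E
```

```text
time: 21.6
tcp_pos: [473.2, -133.4, 123.5]
tcp_rot: [-3.141, -0.004, 2.801]
force: [0.2, 0.7, -0.3]
gripper_width: 10.9
time: 22.2
tcp_pos: [473.6, -170.1, 125.4]
tcp_rot: [3.141, -0.0, 2.803]
force: [0.6, -0.3, 0.4]
gripper_width: 11.0
d [-5.3 -0.7 42.5] roll 0.003 tcp [ 473.7 -170.2  125.5] [ 3.141 -0.     2.803] F [-0.8  0.2 -0.2] w 11.2 t 22.25
```

View pics/s14.png

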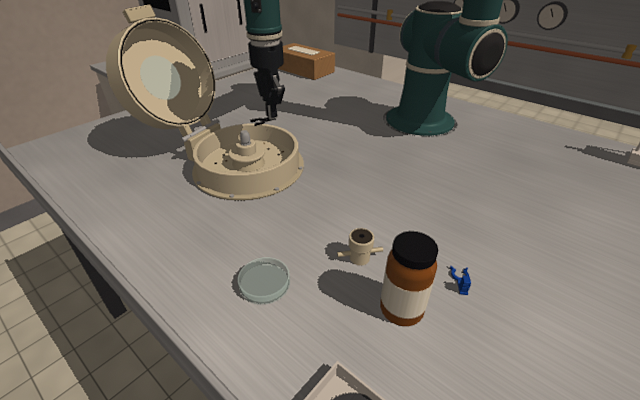

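```bash
python3 -m jog '[{"x":-2,"y":0,"z":10,"roll":0,"fingers":9},{"x":-4,"y":-0.3,"z":22,"roll":0,"fingers":9},{"x":-5,"y":-0.6,"z":33,"roll":0,"fingers":9},{"x":-5,"y":-0.6,"z":39,"roll":0,"fingers":9},{"x":-5,"y":-0.6,"z":41.5,"roll":0,"fingers":9},{"x":-5,"y":-0.6,"z":41.5,"roll":0,"fingers":9},{"x":-5,"y":-0.6,"z":41.5,"roll":0,"fingers":9}]' 50; python3 - <<'E'
from h import *
def rel():
    s=bot.get_state(); R=Ro.from_euler('xyz',s['tcp_rot']).as_matrix()
    v=R.T@(np.array([543.1,-195.55,0])-s['tcp_pos']); print('eye dist %.2f lat %.2f z %.2f'%(-v[0]-34.6,v[1],s['tcp_pos'][2]),'F tool',(R.T@s['force']).round(1),'rot',s['tcp_rot'].round(4))
for i in range(3): rel(); bot.get_image('top')
open('h.py','a').write('''
def rel():
    s=bot.get_state(); R=Ro.from_euler('xyz',s['tcp_rot']).as_matrix()
    v=R.T@(np.array([543.1,-195.55,0])-s['tcp_pos']); print('eye dist %.2f lat %.2f z %.2f'%(-v[0]-34.6,v[1],s['tcp_pos'][2]),'F tool',(R.T@s['force']).round(1),'T',s['ft_torque'].round(2),'w',round(s['gripper_width'],1),'rot',s['tcp_rot'].round(4),'t',round(s['time'],2))
''')
snap('scene','s15.png')
E
```

```text
time: 22.95
tcp_pos: [478.4, -173.7, 84.2]
tcp_rot: [-3.142, 0.0, 2.802]
force: [0.9, 0.8, 0.1]
gripper_width: 11.0
eye dist 33.69 lat 0.99 z 84.24 F tool [-0.6  1.  -0.1] rot [-3.1416e+00  3.0000e-04  2.8017e+00]
eye dist 33.48 lat 1.00 z 84.49 F tool [-0.7 -1.1  0.6] rot [-3.1416e+00  8.0000e-04  2.8017e+00]
eye dist 33.36 lat 1.01 z 84.62 F tool [-0.2 -0.5  0.4] rot [-3.1415e+00  1.1000e-03  2.8017e+00]
```

```bash
python3 - <<'E'
import cv2
i=cv2.imread('pics/s15.png')[90:220,170:330]; cv2.imwrite('pics/c15.png',cv2.resize(i,None,fx=4.5,fy=4.5,interpolation=cv2.INTER_CUBIC))
E
```

```text
(no output)
```

View pics/c15.png

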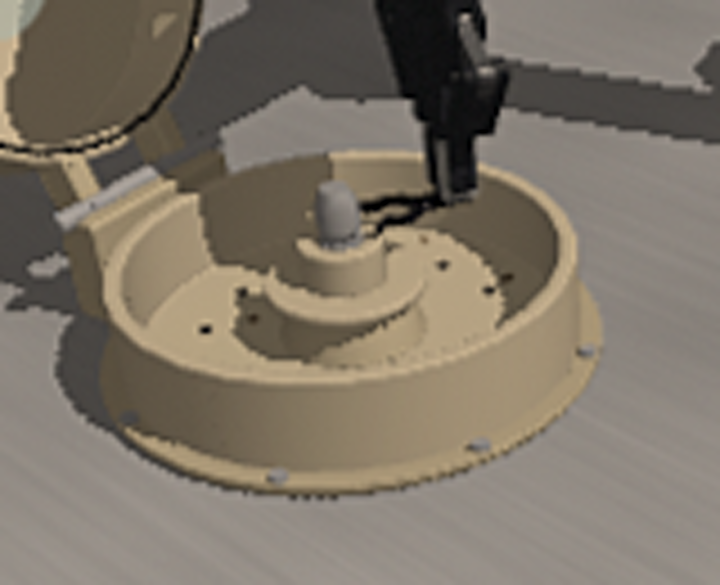

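```bash
python3 -m jog '[{"x":0,"y":0.5,"z":1,"roll":0,"fingers":9},{"x":0,"y":1,"z":2,"roll":0,"fingers":9},{"x":0,"y":1,"z":3,"roll":0,"fingers":9},{"x":0,"y":1,"z":3.5,"roll":0,"fingers":9},{"x":0,"y":1,"z":3.5,"roll":0,"fingers":9},{"x":0,"y":1,"z":3.5,"roll":0,"fingers":9}]' 50; python3 -c "from h import *; rel(); bot.get_image('top'); rel()"
```

```text
time: 23.75
tcp_pos: [478.5, -172.6, 80.5]
tcp_rot: [-3.142, -0.0, 2.802]
force: [-0.2, -1.3, 0.5]
gripper_width: 10.8
eye dist 34.01 lat -0.12 z 80.54 F tool [-0.2 -1.3 -0.5] T [ 0.01 -0.04  0.01] w 10.8 rot [-3.1416e+00 -1.0000e-04  2.8018e+00] t 23.75
eye dist 33.95 lat -0.08 z 80.57 F tool [0.3 0.9 0.6] T [-0.02  0.03 -0.04] w 11.1 rot [-3.1416 -0.      2.8018] t 23.8
```

```bash
for i in 1 2 3; do python3 -m jog '[{"x":0,"y":0,"z":0.4,"roll":0,"fingers":9},{"x":0,"y":0,"z":0.4,"roll":0,"fingers":9},{"x":0,"y":0,"z":0.4,"roll":0,"fingers":9}]' 50 >/dev/null; python3 -c "from h import *; rel(); bot.get_image('top'); rel()"; done
```

```text
eye dist 33.97 lat -0.08 z 80.18 F tool [ 0.2 -0.6  0.4] T [-0.02 -0.02  0.  ] w 11.1 rot [-3.1415 -0.      2.8018] t 24.1
eye dist 33.96 lat -0.10 z 80.19 F tool [ 0.3 -0.1  0.2] T [-0.03  0.01 -0.02] w 11.0 rot [-3.1416 -0.      2.8018] t 24.15
eye dist 34.02 lat -0.10 z 79.73 F tool [-0.8 -0.3  0.2] T [ 0.03 -0.02 -0.03] w 10.8 rot [-3.1416e+00 -1.0000e-04  2.8018e+00] t 24.45
eye dist 33.99 lat -0.10 z 79.78 F tool [ 0.4 -0.5  0.2] T [ 0.   -0.   -0.06] w 11.2 rot [-3.1416 -0.      2.8018] t 24.5
eye dist 33.94 lat -0.10 z 79.39 F tool [ 0.4 -0.1  0.2] T [-0.01 -0.02 -0.  ] w 10.5 rot [3.1416 0.     2.8018] t 24.8
eye dist 33.91 lat -0.10 z 79.40 F tool [ 0.6 -0.9 -0.1] T [ 0.01 -0.02 -0.03] w 10.7 rot [-3.1416e+00  1.0000e-04  2.8018e+00] t 24.85
```

```bash
for i in 1 2 ; do python3 -m jog '[{"x":0,"y":0,"z":0.25,"roll":0,"fingers":9},{"x":0,"y":0,"z":0.25,"roll":0,"fingers":9}]' 50 >/dev/null; python3 -c "from h import *; rel(); bot.get_image('top'); rel()"; done
```

```text
eye dist 33.91 lat -0.10 z 79.25 F tool [ 1.3 -0.1 -1.4] T [0.02 0.04 0.01] w 10.9 rot [-3.1416e+00  1.0000e-04  2.8018e+00] t 25.05
eye dist 33.89 lat -0.10 z 79.29 F tool [0.7 0.6 0.1] T [-0.02 -0.01  0.04] w 11.0 rot [-3.1416e+00  1.0000e-04  2.8018e+00] t 25.1
eye dist 33.86 lat -0.08 z 79.09 F tool [ 0.2 -0.2 -2.5] T [0.02 0.06 0.02] w 11.0 rot [-3.1416e+00  2.0000e-04  2.8018e+00] t 25.3
eye dist 33.88 lat -0.10 z 79.08 F tool [ 0.8  0.1 -1.9] T [0.06 0.08 0.01] w 11.0 rot [-3.1416e+00  2.0000e-04  2.8019e+00] t 25.35
```

```bash
python3 -m jog '[{"x":0,"y":0,"z":-0.45,"roll":0,"fingers":9},{"x":-1,"y":0,"z":-0.45,"roll":0,"fingers":9},{"x":-2.5,"y":0,"z":-0.45,"roll":0,"fingers":9},{"x":-4,"y":0,"z":-0.45,"roll":0,"fingers":9},{"x":-5,"y":0,"z":-0.45,"roll":0,"fingers":9},{"x":-5,"y":0,"z":-0.45,"roll":0,"fingers":9},{"x":-5,"y":0,"z":-0.45,"roll":0,"fingers":9}]' 50 >/dev/null; python3 -c "from h import *; rel(); bot.get_image('top'); rel()"
```

```text
eye dist 28.55 lat -0.10 z 79.34 F tool [ 0.5 -0.  -1.3] T [-0.03 -0.01  0.  ] w 11.1 rot [3.1416e+00 7.0000e-04 2.8017e+00] t 26.05
eye dist 28.56 lat -0.10 z 79.34 F tool [ 0.1 -0.4  0.3] T [ 0.   -0.1  -0.01] w 11.0 rot [-3.1416e+00  7.0000e-04  2.8018e+00] t 26.1
```

```bash
python3 -m jog '[{"x":-1,"y":0,"z":-0.25,"roll":0,"fingers":9},{"x":-2,"y":0,"z":-0.25,"roll":0,"fingers":9},{"x":-3,"y":0,"z":-0.25,"roll":0,"fingers":9},{"x":-3,"y":0,"z":-0.25,"roll":0,"fingers":9}]' 50 >/dev/null; python3 -c "from h import *; rel()"; for i in 1 2 3; do python3 -m jog '[{"x":-0.5,"y":0,"z":0,"roll":0,"fingers":9},{"x":-1,"y":0,"z":0,"roll":0,"fingers":9},{"x":-1,"y":0,"z":0,"roll":0,"fingers":9}]' 50 >/dev/null; python3 -c "from h import *; rel()"; done
```

```text
eye dist 25.84 lat -0.11 z 79.50 F tool [ 0.3 -0.3  0.2] T [ 0.04 -0.01 -0.06] w 11.2 rot [-3.1416 -0.      2.8018] t 26.5
eye dist 24.89 lat -0.09 z 79.60 F tool [-0.7  0.  -0.5] T [-0.   -0.01  0.02] w 11.0 rot [-3.1416e+00  1.0000e-04  2.8018e+00] t 26.8
eye dist 23.86 lat -0.08 z 79.62 F tool [-0.4  0.3  1.3] T [ 0.03  0.03 -0.01] w 11.0 rot [-3.1416e+00  1.0000e-04  2.8018e+00] t 27.1
eye dist 22.86 lat -0.10 z 79.60 F tool [-0.1  0.   0.2] T [-0.01 -0.01  0.09] w 11.2 rot [3.1416e+00 1.0000e-04 2.8018e+00] t 27.4
```

```bash
for i in 1 2 3 4; do python3 -m jog '[{"x":-0.5,"y":0,"z":0,"roll":0,"fingers":9},{"x":-1,"y":0,"z":0,"roll":0,"fingers":9},{"x":-1,"y":0,"z":0,"roll":0,"fingers":9}]' 50 >/dev/null; python3 -c "from h import *; rel()"; done
```

```text
eye dist 21.88 lat -0.09 z 79.59 F tool [0.4 0.9 0.7] T [ 0.03 -0.04  0.  ] w 10.9 rot [-3.1416e+00  1.0000e-04  2.8018e+00] t 27.7
eye dist 20.87 lat -0.11 z 79.60 F tool [ 0.  -0.3  0.4] T [0.04 0.01 0.02] w 10.7 rot [-3.1416e+00  1.0000e-04  2.8018e+00] t 28.0
eye dist 19.83 lat -0.12 z 79.63 F tool [-0.8 -0.1 -0.5] T [-0.05  0.   -0.01] w 10.7 rot [-3.1416e+00  1.0000e-04  2.8018e+00] t 28.3
eye dist 18.83 lat -0.06 z 79.62 F tool [-0.6 -0.   0.5] T [0.01 0.03 0.05] w 10.9 rot [-3.1416e+00  1.0000e-04  2.8017e+00] t 28.6
```

```bash
for i in 1 2 3; do python3 -m jog '[{"x":-0.4,"y":0,"z":0,"roll":0,"fingers":9},{"x":-0.8,"y":0,"z":0,"roll":0,"fingers":9},{"x":-0.8,"y":0,"z":0,"roll":0,"fingers":9}]' 50 >/dev/null; python3 -c "from h import *; rel()"; done
```

```text
eye dist 18.09 lat -0.09 z 79.59 F tool [0.3 0.2 0.1] T [-0.03  0.    0.  ] w 10.9 rot [-3.1416  0.      2.8018] t 28.9
eye dist 17.26 lat -0.12 z 79.61 F tool [-0.6 -0.3  0.2] T [-0.   -0.    0.03] w 10.8 rot [-3.1416e+00  1.0000e-04  2.8018e+00] t 29.2
eye dist 16.86 lat -0.05 z 79.48 F tool [-0.2 -0.7  0.3] T [-0.04  0.15 -0.03] w 10.7 rot [-3.1415e+00 -6.0000e-04  2.8018e+00] t 29.5
```

```bash
python3 -c "from h import *; rel()"; for i in 1 2 3; do python3 -m jog '[{"x":-0.4,"y":0,"z":0,"roll":0,"fingers":9},{"x":-0.4,"y":0,"z":0,"roll":0,"fingers":9}]' 50 >/dev/null; python3 -c "from h import *; rel()"; done
```

```text
eye dist 16.86 lat -0.05 z 79.48 F tool [-0.2 -0.7  0.3] T [-0.04  0.15 -0.03] w 10.7 rot [-3.1415e+00 -6.0000e-04  2.8018e+00] t 29.5
eye dist 16.82 lat -0.09 z 79.45 F tool [ 2.2 -0.5 -1.1] T [ 0.02  0.4  -0.06] w 10.9 rot [-3.1416e+00 -1.3000e-03  2.8018e+00] t 29.7
eye dist 16.76 lat -0.08 z 79.42 F tool [ 4.5 -0.7 -2.9] T [ 0.18  0.72 -0.03] w 10.8 rot [-3.1416e+00 -1.8000e-03  2.8018e+00] t 29.9
eye dist 16.76 lat -0.08 z 79.41 F tool [ 5.5 -0.2 -3.9] T [ 0.26  0.92 -0.06] w 10.8 rot [-3.1416e+00 -2.6000e-03  2.8018e+00] t 30.1
```

```bash
for i in 1 2 ; do python3 -m jog '[{"x":0,"y":0,"z":-0.3,"roll":0,"fingers":9},{"x":0,"y":0,"z":-0.3,"roll":0,"fingers":9}]' 50 >/dev/null; python3 -c "from h import *; rel()"; done;  python3 -m jog '[{"x":-0.4,"y":0,"z":0,"roll":0,"fingers":9},{"x":-0.4,"y":0,"z":0,"roll":0,"fingers":9}]' 50 >/dev/null; python3 -c "from h import *; rel()"
```

```text
eye dist 16.67 lat -0.06 z 79.49 F tool [ 4.7 -0.7 -2.5] T [ 0.19  0.83 -0.09] w 10.9 rot [-3.1416e+00 -2.3000e-03  2.8018e+00] t 30.3
eye dist 16.58 lat -0.08 z 79.56 F tool [ 5.3 -0.2 -0.2] T [ 0.15  0.88 -0.03] w 10.9 rot [-3.1416e+00 -2.1000e-03  2.8018e+00] t 30.5
eye dist 16.62 lat -0.10 z 79.56 F tool [ 6.5 -1.3 -1.6] T [ 0.23  1.04 -0.07] w 10.7 rot [ 3.1416e+00 -3.1000e-03  2.8018e+00] t 30.7
```

```bash
for i in 1 2 3; do python3 -m jog '[{"x":-0.4,"y":0,"z":-0.15,"roll":0,"fingers":9},{"x":-0.4,"y":0,"z":-0.15,"roll":0,"fingers":9}]' 50 >/dev/null; python3 -c "from h import *; rel()"; done
```

```text
eye dist 16.24 lat 0.09 z 79.64 F tool [ 6.4 -1.3 -1.2] T [ 0.11  1.12 -0.1 ] w 11.0 rot [-3.1413e+00 -3.1000e-03  2.8018e+00] t 30.9
eye dist 16.21 lat 0.09 z 79.68 F tool [ 6.9 -1.4 -1.1] T [ 0.2   1.17 -0.09] w 11.2 rot [-3.1413 -0.0038  2.8018] t 31.1
eye dist 15.51 lat 0.49 z 79.86 F tool [ 6.1 -2.3 -0.6] T [-0.1   1.08 -0.21] w 11.0 rot [-3.1407 -0.0032  2.8019] t 31.3
```

```bash
for i in 1 2 3; do python3 -m jog '[{"x":-0.4,"y":-0.1,"z":-0.05,"roll":0,"fingers":9},{"x":-0.4,"y":-0.1,"z":-0.05,"roll":0,"fingers":9}]' 50 >/dev/null; python3 -c "from h import *; rel()"; done
```

```text
eye dist 15.45 lat 0.52 z 79.89 F tool [ 6.3 -2.  -2.3] T [-0.05  1.32 -0.1 ] w 10.6 rot [-3.1408 -0.0039  2.8019] t 31.5
eye dist 15.52 lat 0.53 z 79.85 F tool [ 8.1 -2.2 -1.8] T [ 0.07  1.4  -0.15] w 10.6 rot [-3.141  -0.0047  2.8018] t 31.7
eye dist 15.54 lat 0.56 z 79.85 F tool [ 9.1 -2.2 -2.4] T [ 0.15  1.5  -0.02] w 10.9 rot [-3.1411 -0.0055  2.8019] t 31.9
```

```bash
for i in 1 2 3; do python3 -m jog '[{"x":-0.4,"y":-0.1,"z":-0.2,"roll":0,"fingers":9},{"x":-0.4,"y":-0.1,"z":-0.2,"roll":0,"fingers":9}]' 50 >/dev/null; python3 -c "from h import *; rel()"; done
```

```text
eye dist 15.57 lat 0.61 z 79.88 F tool [10.5 -1.4 -2.7] T [ 0.19  1.58 -0.12] w 10.8 rot [-3.1412 -0.0063  2.8019] t 32.1
eye dist 15.63 lat 0.61 z 79.92 F tool [10.1 -1.5 -3. ] T [ 0.26  1.71 -0.06] w 11.0 rot [-3.1413 -0.0071  2.8019] t 32.3
eye dist 15.64 lat 0.67 z 79.99 F tool [10.1 -1.7 -3.7] T [ 0.34  1.8  -0.07] w 11.2 rot [-3.1414 -0.0078  2.8018] t 32.5
```

```bash
for i in 1 2 ; do python3 -m jog '[{"x":0,"y":0,"z":-0.4,"roll":0,"fingers":9},{"x":0,"y":0,"z":-0.4,"roll":0,"fingers":9}]' 50 >/dev/null; python3 -c "from h import *; rel()"; done; python3 -c "
from h import *; snap('scene','s16.png'); rel()
i=cv2.imread('pics/s16.png')[90:190,190:310]; cv2.imwrite('pics/c16.png',cv2.resize(i,None,fx=6,fy=6,interpolation=cv2.INTER_CUBIC))"
```

```text
eye dist 15.66 lat 0.65 z 80.10 F tool [ 9.7 -1.8 -1. ] T [ 0.31  1.69 -0.09] w 11.1 rot [-3.1414 -0.0078  2.8019] t 32.7
eye dist 15.62 lat 0.63 z 80.26 F tool [ 8.9 -0.9  1. ] T [ 0.29  1.59 -0.08] w 10.7 rot [-3.1414 -0.0077  2.8019] t 32.9
eye dist 15.65 lat 0.64 z 80.26 F tool [ 8.7 -1.5  0.8] T [ 0.29  1.53 -0.05] w 10.7 rot [-3.1414 -0.0077  2.8019] t 32.95
```

View pics/c16.png

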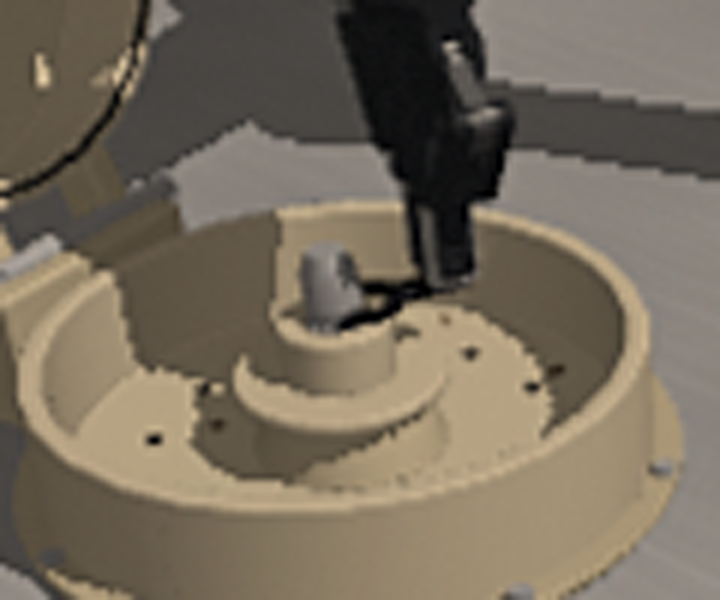

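```bash
for i in 1 2 3; do python3 -m jog '[{"x":-0.5,"y":0,"z":-0.15,"roll":0,"fingers":9},{"x":-0.5,"y":0,"z":-0.15,"roll":0,"fingers":9}]' 50 >/dev/null; python3 -c "from h import *; rel()"; done
```

```text
eye dist 15.71 lat 0.64 z 80.24 F tool [10.2 -1.5  0.2] T [ 0.28  1.71 -0.11] w 11.0 rot [-3.1414 -0.0089  2.8019] t 33.15
eye dist 15.72 lat 0.65 z 80.30 F tool [11.1 -1.8 -0.1] T [ 0.32  1.91 -0.03] w 11.0 rot [-3.1414 -0.0098  2.8019] t 33.35
eye dist 15.77 lat 0.64 z 80.31 F tool [12.7 -0.5  0.1] T [ 0.32  2.06 -0.13] w 11.3 rot [-3.1414 -0.0108  2.8019] t 33.55
```

```bash
for i in 1 2 3; do python3 -m jog '[{"x":-0.4,"y":0,"z":-0.15,"roll":0,"fingers":9},{"x":-0.4,"y":0,"z":-0.15,"roll":0,"fingers":9}]' 50 >/dev/null; python3 -c "from h import *; rel()"; done
```

```text
eye dist 15.85 lat 0.63 z 80.31 F tool [12.2 -1.8 -2. ] T [ 0.44  2.18 -0.15] w 11.0 rot [-3.1414 -0.0116  2.8019] t 33.75
eye dist 15.85 lat 0.64 z 80.38 F tool [13.5 -1.7 -2.1] T [ 0.45  2.23 -0.09] w 10.6 rot [-3.1414 -0.0123  2.8019] t 33.95
eye dist 15.91 lat 0.65 z 80.36 F tool [14.3 -0.5 -0.6] T [ 0.48  2.37 -0.15] w 10.9 rot [-3.1414 -0.0132  2.802 ] t 34.15
```

```bash
for i in 1 2 3; do python3 -m jog '[{"x":-0.3,"y":-0.1,"z":-0.12,"roll":0,"fingers":9},{"x":-0.3,"y":-0.1,"z":-0.12,"roll":0,"fingers":9}]' 50 >/dev/null; python3 -c "from h import *; rel()"; done
```

```text
eye dist 15.96 lat 0.65 z 80.38 F tool [15.  -0.7 -0.9] T [ 0.63  2.49 -0.07] w 10.5 rot [-3.1416 -0.0138  2.8019] t 34.35
eye dist 15.93 lat 0.67 z 80.43 F tool [14.6 -1.7 -1.1] T [ 0.64  2.51 -0.08] w 10.9 rot [ 3.1415 -0.0143  2.8019] t 34.55
eye dist 16.02 lat 0.69 z 80.41 F tool [15.  -1.2 -2.2] T [ 0.73  2.61 -0.13] w 10.8 rot [ 3.1414 -0.015   2.802 ] t 34.75
```

```bash
python3 -c "
from h import *; snap('wrist','w17.png'); rel()
a=cv2.imread('pics/w12.png')[230:350,260:380];b=cv2.imread('pics/w17.png')[230:350,260:380]; cv2.imwrite('pics/c17.png',cv2.resize(np.hstack([a,b]),None,fx=3.2,fy=3.2,interpolation=cv2.INTER_CUBIC))"
```

```text
eye dist 15.99 lat 0.69 z 80.43 F tool [16.  -0.2 -2.3] T [ 0.66  2.65 -0.16] w 11.3 rot [ 3.1414 -0.0149  2.802 ] t 34.8
```

View pics/c17.png

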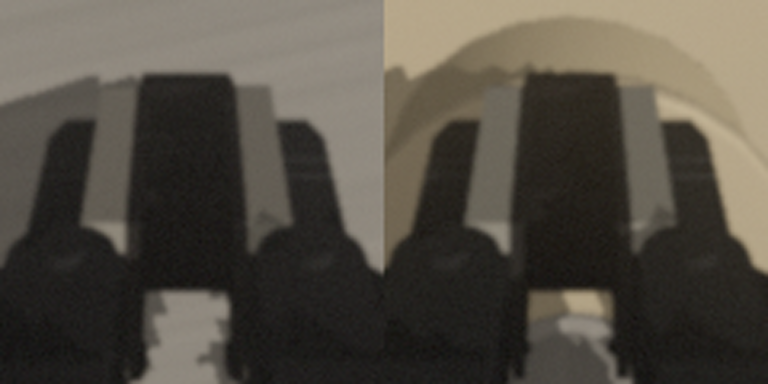

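View pics/w17.png

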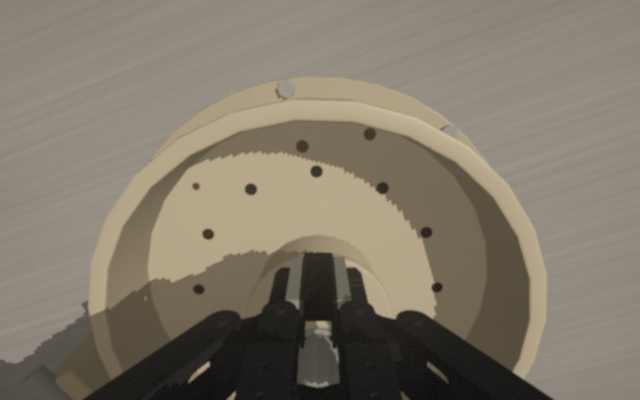

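```bash
for i in 1 2; do python3 -m jog '[{"x":-0.3,"y":0,"z":-0.2,"roll":0.01,"fingers":8},{"x":-0.3,"y":0,"z":-0.2,"roll":-0.01,"fingers":8},{"x":-0.3,"y":0,"z":-0.2,"roll":0,"fingers":8}]' 90 >/dev/null; python3 -c "from h import *; rel()"; done
```

```text
eye dist 14.75 lat 0.68 z 80.68 F tool [10.3  0.3  1.6] T [ 0.51  1.76 -0.01] w 10.4 rot [ 3.1414 -0.013   2.8022] t 35.1
eye dist 10.61 lat 0.75 z 81.40 F tool [ 3.5 -0.3  9.1] T [0.24 0.89 0.  ] w 10.1 rot [ 3.1415 -0.006   2.8021] t 35.4
```

```bash
for i in 1 2 3; do python3 -m jog '[{"x":0,"y":0,"z":0.5,"roll":0,"fingers":8},{"x":0,"y":0,"z":0.5,"roll":0,"fingers":8}]' 90 >/dev/null; python3 -c "from h import *; rel()"; done
```

```text
eye dist 8.80 lat 0.72 z 81.53 F tool [ 3.4 -0.5 12.4] T [ 0.2   0.84 -0.04] w 10.0 rot [ 3.1414e+00 -3.0000e-03  2.8018e+00] t 35.6
eye dist 8.31 lat 0.72 z 81.62 F tool [ 2.1 -0.9 13.9] T [ 0.23  0.92 -0.01] w 10.4 rot [ 3.1415e+00 -2.2000e-03  2.8019e+00] t 35.8
eye dist 7.95 lat 0.76 z 81.64 F tool [ 1.6 -0.9 15. ] T [ 0.17  0.97 -0.06] w 10.3 rot [ 3.1415e+00 -1.5000e-03  2.8018e+00] t 36.0
```

```bash
python3 -m jog '[{"x":0,"y":0,"z":1,"roll":0,"fingers":8},{"x":0,"y":0,"z":1.5,"roll":0,"fingers":8}]' 90 >/dev/null; python3 -c "from h import *; rel()"
```

```text
eye dist 6.24 lat 0.81 z 81.25 F tool [ 2.1 -0.5 11.1] T [ 0.1   0.62 -0.05] w 9.8 rot [-3.1416e+00  1.7000e-03  2.8018e+00] t 36.2
```

```bash
for i in 1 2; do python3 -m jog '[{"x":0,"y":0,"z":0.6,"roll":0,"fingers":8},{"x":0,"y":0,"z":0.6,"roll":0,"fingers":8}]' 90 >/dev/null; python3 -c "from h import *; rel()"; done
```

```text
eye dist 5.35 lat 0.83 z 81.10 F tool [-0.1 -0.9 11.5] T [ 0.06  0.28 -0.01] w 10.0 rot [-3.1415  0.0032  2.8018] t 36.4
eye dist 4.83 lat 0.88 z 80.88 F tool [-2.8  0.8  9.5] T [-0.12 -0.1  -0.01] w 10.0 rot [-3.1414  0.0042  2.8018] t 36.6
```

```bash
for i in 1 2 3; do python3 -m jog '[{"x":0,"y":0,"z":0.5,"roll":0,"fingers":8},{"x":0,"y":0,"z":0.5,"roll":0,"fingers":8}]' 90 >/dev/null; python3 -c "from h import *; rel()"; done
```

```text
eye dist 4.59 lat 0.91 z 80.61 F tool [-4.1 -0.5  5.9] T [-0.18 -0.36 -0.04] w 10.3 rot [-3.1414  0.0046  2.8017] t 36.8
eye dist 4.59 lat 0.93 z 80.27 F tool [-5.2 -1.3  4.3] T [-0.31 -0.67 -0.01] w 10.0 rot [-3.1414  0.0046  2.8017] t 37.0
eye dist 4.65 lat 0.91 z 79.54 F tool [-5.5 -0.1  1. ] T [-0.34 -0.87 -0.01] w 10.0 rot [-3.1414  0.0046  2.8017] t 37.2
```

```bash
for i in 1 2 3; do python3 -m jog '[{"x":-0.5,"y":0,"z":0,"roll":0,"fingers":8},{"x":-1,"y":0,"z":0,"roll":0,"fingers":8}]' 90 >/dev/null; python3 -c "from h import *; rel()"; done
```

```text
eye dist 4.87 lat 0.91 z 79.36 F tool [-1.2  0.7 -4.7] T [-0.26 -0.5   0.01] w 10.2 rot [-3.1414e+00  2.1000e-03  2.8018e+00] t 37.4
eye dist 4.95 lat 0.90 z 79.39 F tool [ 0.4 -0.7 -8.7] T [-0.11 -0.07 -0.06] w 10.4 rot [-3.1414e+00  1.0000e-04  2.8019e+00] t 37.6
eye dist 5.10 lat 0.89 z 79.40 F tool [  3.8  -0.6 -10.7] T [ 0.    0.47 -0.06] w 10.5 rot [-3.1414e+00 -2.0000e-03  2.8019e+00] t 37.8
```

```bash
for i in 1 2; do python3 -m jog '[{"x":0,"y":0,"z":-0.4,"roll":0,"fingers":8},{"x":0,"y":0,"z":-0.4,"roll":0,"fingers":8}]' 90 >/dev/null; python3 -c "from h import *; rel()"; done
```

```text
eye dist 5.01 lat 0.87 z 79.45 F tool [ 1.2 -0.7 -7.1] T [-0.14  0.08 -0.04] w 10.2 rot [-3.1415e+00 -1.7000e-03  2.8019e+00] t 38.0
eye dist 4.95 lat 0.86 z 79.48 F tool [ 1.4 -0.9 -5.8] T [-0.16  0.02 -0.04] w 10.3 rot [-3.1415e+00 -1.5000e-03  2.8018e+00] t 38.2
```

```bash
for i in 1 2 3; do python3 -m jog '[{"x":-0.3,"y":0,"z":-0.4,"roll":0,"fingers":8},{"x":-0.3,"y":0,"z":-0.4,"roll":0,"fingers":8}]' 90 >/dev/null; python3 -c "from h import *; rel()"; done
```

```text
eye dist 4.92 lat 0.84 z 79.50 F tool [ 0.9 -0.6 -6.1] T [-0.1   0.1  -0.05] w 9.9 rot [-3.1415e+00 -2.0000e-03  2.8018e+00] t 38.4
eye dist 4.24 lat 0.77 z 79.52 F tool [ 0.  -0.9 -3.1] T [-0.14 -0.07 -0.04] w 10.1 rot [ 3.1415e+00 -1.2000e-03  2.8018e+00] t 38.6
eye dist 3.74 lat 0.75 z 79.56 F tool [-0.7 -0.1 -0.1] T [-0.15 -0.11 -0.01] w 9.8 rot [ 3.1415e+00 -9.0000e-04  2.8018e+00] t 38.8
```

```bash
for i in 1 2 3; do python3 -m jog '[{"x":-0.3,"y":0,"z":-0.1,"roll":0,"fingers":8},{"x":-0.6,"y":0,"z":-0.15,"roll":0,"fingers":8}]' 90 >/dev/null; python3 -c "from h import *; rel()"; done
```

```text
eye dist 3.72 lat 0.77 z 79.65 F tool [-0.3 -0.8  0.3] T [-0.07  0.15 -0.01] w 10.4 rot [ 3.1415e+00 -2.1000e-03  2.8018e+00] t 39.0
eye dist 3.00 lat 0.79 z 79.85 F tool [ 0.2 -1.   0.8] T [-0.07  0.04 -0.03] w 10.1 rot [ 3.1416e+00 -1.7000e-03  2.8018e+00] t 39.2
eye dist 1.37 lat 0.86 z 80.58 F tool [-0.4 -2.4  1.5] T [-0.21  0.08 -0.03] w 10.1 rot [-3.1415e+00  1.0000e-04  2.8019e+00] t 39.4
```

```bash
for i in 1 2 3; do python3 -m jog '[{"x":-0.2,"y":0,"z":0.2,"roll":0,"fingers":8},{"x":-0.4,"y":0,"z":0.3,"roll":0,"fingers":8}]' 90 >/dev/null; python3 -c "from h import *; rel()"; done
```

```text
eye dist 0.83 lat 0.65 z 80.46 F tool [ 0.4 -0.4 -0.1] T [-0.    0.07 -0.  ] w 10.2 rot [3.1414e+00 4.0000e-04 2.8018e+00] t 39.6
eye dist 0.53 lat 0.67 z 80.07 F tool [0.5 0.5 0.5] T [ 0.02 -0.01 -0.  ] w 10.0 rot [3.1415e+00 2.0000e-04 2.8019e+00] t 39.8
eye dist 0.23 lat 0.78 z 79.68 F tool [-0.5 -0.3 -0.2] T [0.03 0.03 0.01] w 10.3 rot [3.1416 0.     2.8018] t 40.0
```

```bash
for i in 1 2 3; do python3 -m jog '[{"x":-0.2,"y":0,"z":0,"roll":0,"fingers":8},{"x":-0.4,"y":0,"z":0,"roll":0,"fingers":8}]' 90 >/dev/null; python3 -c "from h import *; rel()"; done
```

```text
eye dist 0.21 lat 0.78 z 79.62 F tool [ 1.3 -0.7 -0.2] T [ 0.02  0.18 -0.03] w 10.4 rot [ 3.1416e+00 -7.0000e-04  2.8018e+00] t 40.2
eye dist 0.26 lat 0.80 z 79.57 F tool [ 3.2  0.2 -2.3] T [ 0.12  0.47 -0.04] w 10.0 rot [ 3.1416e+00 -1.5000e-03  2.8018e+00] t 40.4
eye dist 0.30 lat 0.82 z 79.56 F tool [ 5.4 -0.2 -4.4] T [0.27 0.88 0.03] w 10.5 rot [-3.1416e+00 -2.3000e-03  2.8018e+00] t 40.6
```

```bash
for i in 1 2 3; do python3 -m jog '[{"x":-0.2,"y":0,"z":-0.25,"roll":0.005,"fingers":8},{"x":-0.3,"y":0,"z":-0.3,"roll":0,"fingers":8}]' 90 >/dev/null; python3 -c "from h import *; rel()"; done
```

```text
eye dist 0.32 lat 0.78 z 79.60 F tool [ 5.5 -0.3 -3.6] T [ 0.17  0.85 -0.06] w 10.2 rot [ 3.1416e+00 -2.8000e-03  2.8018e+00] t 40.8
eye dist 0.32 lat 0.79 z 79.65 F tool [ 5.5  0.1 -2.5] T [ 0.17  0.89 -0.01] w 10.3 rot [ 3.1416 -0.0033  2.8018] t 41.0
eye dist 0.37 lat 0.79 z 79.71 F tool [ 5.7 -0.5 -2.1] T [ 0.21  0.98 -0.07] w 9.8 rot [ 3.1416 -0.0039  2.8019] t 41.2
```

```bash
python3 -m jog '[{"x":0.5,"y":0,"z":0,"roll":0,"fingers":8},{"x":1,"y":0,"z":0,"roll":0,"fingers":8},{"x":1.2,"y":0,"z":0,"roll":0,"fingers":8}]' 30 >/dev/null; python3 -c "from h import *; rel()"; python3 -m jog '[{"x":0,"y":0,"z":0,"roll":0,"fingers":14},{"x":0,"y":0,"z":0,"roll":0,"fingers":18},{"x":0,"y":0,"z":0,"roll":0,"fingers":24},{"x":0,"y":0,"z":0,"roll":0,"fingers":30},{"x":0,"y":0,"z":0,"roll":0,"fingers":30}]' 30; python3 -c "from h import *; rel()"
```

```text
eye dist 0.16 lat 0.84 z 79.90 F tool [3.4 0.2 2.5] T [ 0.08  0.59 -0.08] w 10.2 rot [-3.1416e+00 -1.3000e-03  2.8017e+00] t 41.5
time: 42.0
tcp_pos: [511.4, -185.2, 81.0]
tcp_rot: [-3.142, 0.001, 2.802]
force: [0.2, -1.0, -0.4]
gripper_width: 30.0
eye dist -1.31 lat 0.80 z 81.00 F tool [-0.5 -0.9  0.4] T [ 0.01 -0.01 -0.02] w 30.0 rot [-3.1416e+00  1.2000e-03  2.8018e+00] t 42.0
```

Now lift straight up (slowly first) and look.

```bash
python3 -m jog '[{"x":0,"y":0,"z":-4,"roll":0,"fingers":30},{"x":0,"y":0,"z":-12,"roll":0,"fingers":30},{"x":0,"y":0,"z":-25,"roll":0,"fingers":30},{"x":0,"y":0,"z":-45,"roll":0,"fingers":40},{"x":-10,"y":0,"z":-75,"roll":0,"fingers":60},{"x":-25,"y":0,"z":-100,"roll":0,"fingers":60},{"x":-40,"y":0,"z":-110,"roll":0,"fingers":60},{"x":-45,"y":0,"z":-110,"roll":0,"fingers":60},{"x":-45,"y":0,"z":-110,"roll":0,"fingers":60}]' 30; python3 - <<'E'
from h import *
cm=bot.camera_model('wrist'); im,d=snap('wrist','w18.png'); P=cloud('wrist',d,cm)
snap('scene','s18.png')
print('spindle',disc(P,d,(543,-195),25,102,110),disc(P,d,(543,-195),14,94,110))
print('collar flange',disc(P,d,(543,-195.5),60,44,56))
near=(np.hypot(P[...,0]-510,P[...,1]+184)<20)&(d>0)
m=near&(P[...,2]>98)&(P[...,2]<110); q=P[m][:,:2].astype(np.float32); r=cv2.minAreaRect(q); print('tab',m.sum(),r,np.median(P[m][:,2]))
for t in ('clip_eye','groove','clip_tab'):
    for q in bot.place_of('wrist',t): print(t,q['point'],q['p'],at_z('wrist',q['point'],91 if 'tab' in t else 76.5,cm))
im=cv2.imread('pics/w18.png'); cv2.imwrite('pics/c18.png',cv2.resize(im[60:310,180:460],None,fx=2.3,fy=2.3,interpolation=cv2.INTER_CUBIC))
i=cv2.imread('pics/s18.png')[90:190,190:310]; cv2.imwrite('pics/c18s.png',cv2.resize(i,None,fx=6,fy=6,interpolation=cv2.INTER_CUBIC))
E
```

```text
time: 42.9
tcp_pos: [553.7, -200.1, 191.2]
tcp_rot: [-3.142, 0.001, 2.802]
force: [-0.3, 0.1, -0.7]
gripper_width: 59.6
spindle (np.int64(471), array([ 542.8, -195.4]), 9.3, 'lsq', array([ 542.9, -195.4]), 9.0, 'z', np.float64(104.2)) (np.int64(799), array([ 543.1, -195.6]), 12.1, 'lsq', array([ 543. , -195.6]), 12.0, 'z', np.float64(103.4))
collar flange (np.int64(4811), array([ 544.4, -194.9]), 44.9, 'lsq', array([ 544.2, -194.9]), 44.6, 'z', np.float64(50.4))
tab 428 ((511.2631530761719, -184.04693603515625), (11.798044204711914, 15.702239990234375), 70.4009780883789) 104.18379750991681
clip_eye [185.3, 317.5] 0.86 [ 542.78843614 -195.22480403   76.5       ]
groove [182.7, 315.8] 0.74 [ 540.32926537 -195.78058052   76.5       ]
groove [164.3, 317.0] 0.68 [ 526.71520476 -189.94358754   76.5       ]
clip_tab [143.0, 317.9] 0.69 [ 509.36601731 -183.07654812   91.        ]
```

View pics/c18.png

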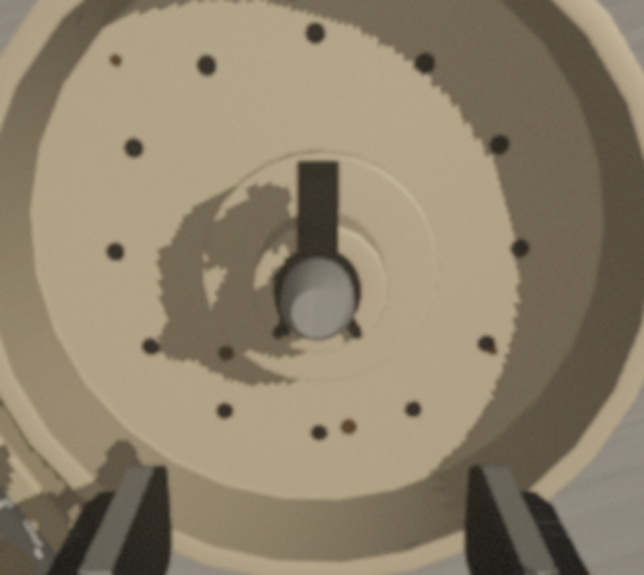

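View pics/c18s.png

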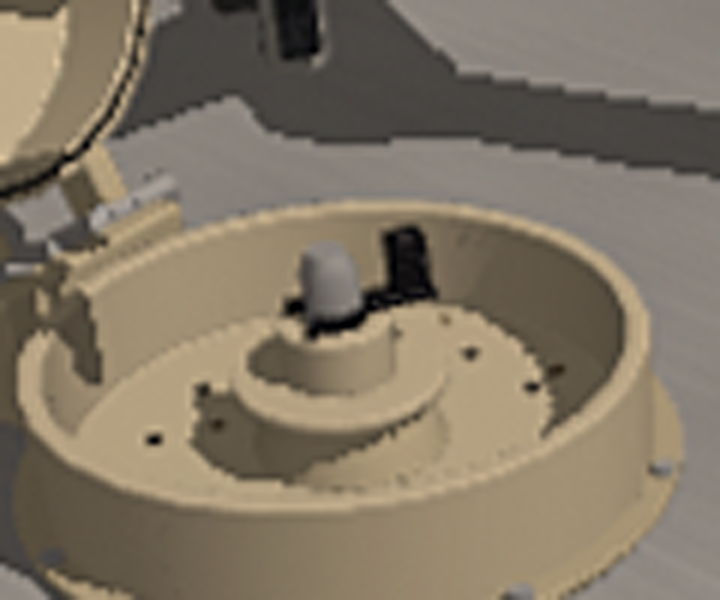

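```bash
python3 - <<'E'
from h import *
snap('scene')
for t in ('chuck','bottle','dish'):
    q=bot.place_of('scene',t)[0]; print(t,at_z('scene',q['point'],0).round(1))
cm=bot.camera_model('wrist'); im,d=snap('wrist'); P=cloud('wrist',d,cm)
near=(np.hypot(P[...,0]-510,P[...,1]+184)<20)&(d>0)
m=near&(P[...,2]>98)&(P[...,2]<110); r=cv2.minAreaRect(P[m][:,:2].astype(np.float32)); print('tab',r,np.median(P[m][:,2])); rel()
bot.job_done()
E
```

```text
chuck [617. 213.   0.]
bottle [655.7 328.1   0. ]
dish [770.9 112.6   0. ]
tab ((511.3531494140625, -183.97190856933594), (11.897953987121582, 16.221820831298828), 70.38565063476562) 104.17462704350248
eye dist -45.21 lat 0.79 z 190.31 F tool [-0.3 -0.2 -0.5] T [-0.03  0.01  0.03] w 60.1 rot [ 3.1416e+00 -5.0000e-04  2.8018e+00] t 43.4
the job is handed in; nothing more can be done
```

I fitted the collar over the spindle and pushed the black clip into the groove until it snapped home. Then I let go and handed the job in at about 43 s. No verdict was reported.

- **Collar:** it stopped on the shoulder at the expected height, with about 9 N vertical on the wrist. The last images put the flange centre about 1.4 mm from the spindle axis (limit 3 mm), and its height had not changed.
- **Clip push:** the sideways force peaked at about 16 N just before the snap. After the snap the clip lifted against the groove's upper edge with about 15 N, until I lowered the arm. At one point it pressed down on the collar with about 11 N, so I eased it up. These are wrist readings, taken only between moves; none came near the 25 N limit.
- **Clip home:** the clip met a firm stop at the groove bottom. Afterwards its eye measured about 0.3 mm from the axis, and the tab height fits the clip lying flat in the groove.
- **Disagreement:** while I pushed, the arm position put the clip about 0.8 mm off the axis sideways. The pictures after release did not show that.
- **Bystanders:** the last picture put the chuck, bottle and dish within about 5 mm of my first estimates, which is as close as that measurement gets.
- **Robot:** the gripper was clear of everything at the end, with the force reading near zero.

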